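# Stow the relays in the bolted parts chest

## Robot

A 6-joint arm with a two-finger parallel gripper is mounted at the origin on the work surface. World frame = base frame: x ahead of the robot, y to its left, z up, the work surface at z = 0. Lengths are in m, angles in rad, forces in N, time in s.
With the tool pointing down it reaches from about 0.35 to 0.975 m from the base axis. Payload 4.9 kg.
Tool frame: the origin (TCP) lies on the centre line of the jaws, within the pads' length; the fingertips stand 8 mm ahead of it and the grasp point (between the pads) lies 11 mm behind it; z points along the fingers, y is the direction in which the jaws open and shut (so a half turn about z gives the same grasp; the last joint's range is limited). The gripper opens to 85 mm and grips with 20 to 120 N. Pads are 22 mm wide; open, the fingers measure 114 mm over their backs; the gripper's body (76 mm by 85 mm) begins 54 mm behind the grasp point. The pads swing forward as they close: fully open they stand 13 mm farther back than shut.
Start: joints at [-1.24, 0.053, 1.613, -0, 1.476, -0.119], TCP at [0.272, -0.563, 0.239] pointing down, gripper open.
Joint ranges: [-3.01, 3.01], [-1.01, 2.22], [0.06, 2.58], [-1.02, 4.17], [0.09, 2.62], [-3.14, 3.14]. Speed limits (rad/s): [2.57, 2.57, 3.14, 3.14, 3.14, 3.14].

## Interface

Orientations are given as a rotation vector (axis times angle).
In Python, from station import get_obs, get_image, calibration, finish_job gives the robot as it stands. The module is installed in compiled form; this text tells all that it offers.
- The arm moves only by the shell command python3 -m jog 'ROWS' [FORCE]. ROWS is JSON, a list of rows, each a list of 7 numbers: the shift along the tool's x, y, z in cm, then the turn, a rotation vector about the tool's x, y, z in rad, then the closure in counts, from 0 (fully open) to 255 (shut). In form: [[dx, dy, dz, ax, ay, az, jaw], ...]. A call has 1 to 8 rows; each row is the pose to reach, as a shift and turn from the pose measured when the call began, along the tool's axes at that moment; what a row does not reach only later rows make up. A row lasts 1/12 s, in which the tool goes at most 41.7 mm and 7.16 degrees, less where a joint would pass 70% of its speed; a pose out of reach is approached as far as the arm can. A call with a gripper value outside its range is refused whole. The fingers move at their own pace and stop on an object; FORCE is the grip in N (left out, the last holds). Time passes only in rows, so rows that repeat a pose let the fingers close. It gives the time, the measured TCP pose, the force and the opening at its end, in the units of the state.
- get_obs(): the state, without advancing time (a new reading comes with each control period).
- get_image(name): name is "scene" or "side" or "wrist"; returns the picture (384x512x3 uint8, red, green, blue); there is no depth.
- calibration(name): a dict with "vfov" (degrees; the focal length in pixels is half the picture's height over the tangent of half this angle, whatever the lens; pixels are square), "cx", "cy" (the principal point, pixels), "R" (3x3) and "t" (3): a world point X has camera coordinates R X + t. Camera axes: x right, y down, z forward; pixel columns grow to the right and rows downward; lengths in m; the calibration is good to about 2 mm. A picture is of the moment at which its call begins: read the wrist's pose just before it. calibration takes no time and is no camera call; for the wrist camera it gives the pose at the moment of the call.
- finish_job(): hands the job in, once; it reports no verdict.
The state is a dict: "t": time; "q": joint angles; "dq": joint speeds; "effort": joint torques, N m; "tool_pos": TCP position; "tool_rot": TCP orientation; "contact_force": force on the tool from outside, world axes, zero at the start; "wrist_torque": the same for the moment, N m; "opening": finger opening in m.
Only numpy, scipy, OpenCV 4.12 (cv2) and the standard library are available. Lean on these libraries where they do the work, as an engineer would, in place of code of your own. Each camera call takes 0.05 s, during which the arm holds its last target. There are 200 camera calls.

## Task

Salvaged relays have to go into the locked parts chest. First move the power supply off the chest's hatch onto the green mat; then lift the bolt's handle clear of its notch, draw the bolt fully out, slide the hatch fully open and put every relay standing on the metal plate into the chest. Finally shut the hatch fully and bolt it again, bolt fully home with its handle dropped in the notch, leaving the power supply on the mat and not disturbing the screwdriver and the terminal strip that lie on the bench.

Things in the scene. Friction and masses are not known exactly. Their poses are not given: they have to be found in the camera images.
- chest: Grey steel parts chest fixed to the bench, 340 (x) by 190 mm (y), turned a little, with a yellow sliding hatch on top. Origin: centre of its underside, on the bench; x from the front (robot side) to the back, y to the left, z up. Inside: x -158 to 158, y -82 to 82 mm, floor at z 12, underside of hatch at z 84 mm. All chest x, y, z below are in this frame.
- chest_mouth (a point): Centre of the mouth that the hatch leaves when fully open, level with the hatch's top face: chest x -90, y 0, z 90 mm. The mouth spans chest x -158 to -23, y -82 to 82 mm; axes as the chest's.
- chest_deck (a point): Middle of the front edge of the fixed grey deck that roofs the back half (chest x 15 to 170, top at z 102 mm). The hatch slides under it with 4 mm of air, so anything standing on the hatch is stopped by the deck.
- bolt_post (a point): Centre of the top of the grey column at the chest's front right corner (chest x -175 to -113, y -190 to -95, top z 88 mm) that carries the barrel bolt. Rod: 12 mm thick, along the chest's y, axis at x -145, z 115 mm, reaching left into a steel staple on the hatch (x -159 to -131, y -76 to -58 mm). Bearings and staple are up to z 131 mm.
- hatch (a joint): Travel of the yellow hatch in m: 0 shut, 0.14 fully open (towards the chest's +x, away from the robot). It stays where it is left; about 2 N of friction. While the bolt is in its staple it has only 3 mm of play.
- hatch_bar (a point): Middle of the hatch's black handle: a level bar 10 mm thick, 70 mm long along the chest's y, 28 mm above the hatch's top face (z 90 mm); shut, it is at chest x -145, y 23, z 118 mm, and moves with the hatch. 30 mm is free before and behind it (20 mm behind, to the deck, when fully open).
- bolt (a joint): Travel of the barrel bolt in m: 0 fully home (through the hatch's staple), 0.042 fully drawn out (towards the chest's -y, to the right); the rod's tip leaves the staple at 0.021. About 1.5 N of friction.
- handle (a joint): Angle of the bolt's handle about the rod in rad: 0 level, down in a notch, pointing to the chest's -x (to the robot); grows as the knob is lifted, up to 1.3. The guard plate before the rod has 14 mm notches at bolt 0 and bolt 0.042; between them the handle must be up by 0.65 rad or more to slide over the plate. Let go, it drops by its weight, onto the plate or into a notch.
- bolt_knob (a point): Centre of the red knob at the handle's end, 50 mm from the rod's axis: a cylinder 20 mm across, 24 mm long along the chest's y (flat ends left and right). In the home notch it is at chest x -195, y -118, z 115 mm, in front of the chest, with nothing under it but the bench.
- psu_mid (a point): Centre (half-way up) of the power supply: aluminium box with a black vent and green terminals on top, 45 mm (its x) by 100 mm (its y) by 50 mm tall, 0.3 to 0.6 kg; it stands on the hatch at the start.
- mat: Green mat, 190 x 190 mm, 4 mm thick, fixed on the bench to the left or to the right of the chest. Origin at the centre of its underside, axes along its sides, z up.
- plate: Bare aluminium mounting plate, 190 x 190 mm, 4 mm thick, fixed on the bench on the other side of the chest from the mat; the relays stand on it at the start. Origin at the centre of its underside.
- relay1_mid (a point): Centre (half-way up) of a relay: white block on a black foot, 46 mm (its x) by 30 mm (its y) by 34 mm tall, about 90 g. Two to four relays are there; an absent one reads None.
- relay2_mid (a point): Centre (half-way up) of a relay: white block on a black foot, 46 mm (its x) by 30 mm (its y) by 34 mm tall, about 90 g. Two to four relays are there; an absent one reads None.
- relay3_mid (a point): Centre (half-way up) of a relay: white block on a black foot, 46 mm (its x) by 30 mm (its y) by 34 mm tall, about 90 g. Two to four relays are there; an absent one reads None.
- relay4_mid (a point): Centre (half-way up) of a relay: white block on a black foot, 46 mm (its x) by 30 mm (its y) by 34 mm tall, about 90 g. Two to four relays are there; an absent one reads None.
- screwdriver: Orange-handled screwdriver, 180 mm long, lying on the bench in front of the chest on the right. Not part of the job.
- terminals: Grey terminal strip with a green top, 110 x 30 x 38 mm, lying on the bench in front of the chest on the left. Not part of the job.
Things that resemble listed ones, but are neither listed nor needed, are in the scene too. Of the things shaped like the part that bears psu_mid, the aluminium one is meant. Leave any blue or orange look-alike of the part that bears relay1_mid alone.

How it is judged:
By the outcome, as a careful person would: the job done as asked, in the order asked, and still so for the second after the job is handed in, with the robot touching nothing.
Of relay1, relay2, relay3, relay4 only 2 to 4 are there at a start; the rules pass over those that are not, and their reading is None.
At some moment in a run one of relay1, relay2, relay3, relay4 may be knocked a few centimetres aside while the robot is not near it.
Once in a run the grip may slacken for a moment while it holds something.
It also fails if it takes over 210 s, if anything falls off the work surface, if the arm or the gripper's body presses on something with over 40 N, if the wrist force passes 120 N, or if a joint passes its speed limit or range.

## Working session

There is one attempt and no reset: what is moved stays moved. The work goes in short steps, Python scripts to look and compute and a shell command to move; the robot and the scene stay as the last step left them, time stands still between calls to the robot, and variables do not carry over. Pictures are saved under pics/ and viewed, about 12 in all and at most 16, crops included, and the job is handed in when it is done.

```bash
mkdir -p pics; python3 - <<'E'
from station import *
import cv2
for n in ("scene","side"):
    im=get_image(n); cv2.imwrite(f"pics/{n}0.png",cv2.resize(im[:,:,::-1],(800,600),interpolation=cv2.INTER_CUBIC)); cv2.imwrite(f"raw_{n}.png",im[:,:,::-1])
    c=calibration(n); print(n,c)
print(get_obs())
E
```

```text
scene {'vfov': 52.41432248436401, 'cx': 251.20051000392436, 'cy': 193.3347128053385, 'R': array([[-0.30324274,  0.95278451, -0.01566886],
       [ 0.69823585,  0.21097773, -0.68407244],
       [-0.64846784, -0.21838056, -0.72924577]]), 't': array([ 0.18950411, -0.29843428,  1.4489881 ])}
side {'vfov': 53.863390301299354, 'cx': 251.90174944793236, 'cy': 189.47804352212756, 'R': array([[ 0.983827  , -0.17845105, -0.01548064],
       [-0.11529446, -0.56474574, -0.81717161],
       [ 0.1370825 ,  0.80574033, -0.57618653]]), 't': array([-0.53388503,  0.12972285,  1.15406626])}
{'t': 0.1, 'q': array([-1.23999774e+00,  5.33173418e-02,  1.61414165e+00, -1.13222676e-05,
        1.47604344e+00, -1.19011630e-01]), 'dq': array([-2.20848915e-03, -1.29226644e-03, -2.55461467e-03, -2.70398328e-05,
        7.88600311e-05, -2.65980723e-04]), 'effort': array([-4.05190463e-06, -3.94904566e+01, -3.71362567e+01, -1.58281491e-04,
        3.95813418e-03, -1.32842200e-05]), 'tool_pos': array([ 0.27155635, -0.56230728,  0.23817852]), 'tool_rot': array([-3.06062201e+00, -7.00197102e-01,  3.34476280e-04]), 'contact_force': array([ 0.68532041,  0.39665106, -0.33234728]), 'wrist_torque': array([-0.0155459 ,  0.00995703, -0.02195074]), 'opening': 0.08504971134830151}
```

View pics/scene0.png

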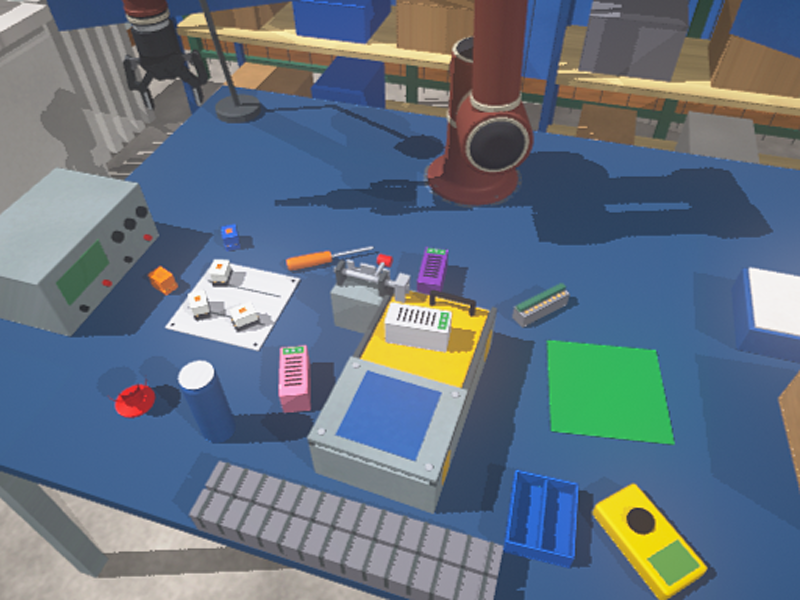

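View pics/side0.png

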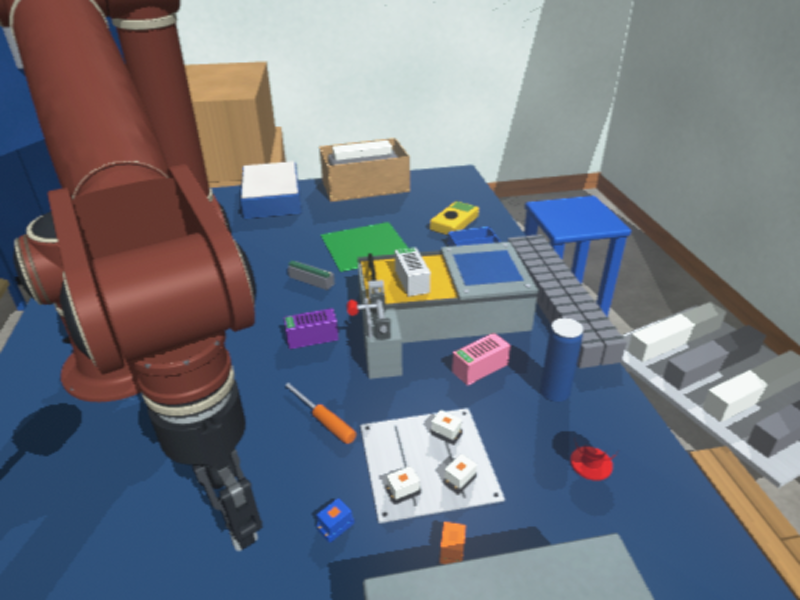

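The scene holds the aluminium PSU on the hatch at scene (418,325). The pink one (294,378) and purple one (432,268) stand on the bench and are decoys. Three white relays stand on the plate at (220,270), (199,303) and (244,317); the blue (230,236) and orange (162,280) ones are decoys. The mat is on the left at (610,390).

```bash
cat > h.py <<'E'
import numpy as np, cv2
from station import *
from scipy.spatial.transform import Rotation as Rn
def ray(c,uv,z):
    f=192/np.tan(np.radians(c['vfov']/2)); uv=np.atleast_2d(np.array(uv,float))
    d=np.c_[(uv[:,0]-c['cx'])/f,(uv[:,1]-c['cy'])/f,np.ones(len(uv))]@c['R']
    o=-c['R'].T@c['t']; return o+d*((z-o[2])/d[:,2])[:,None]
def proj(c,X):
    f=192/np.tan(np.radians(c['vfov']/2)); p=np.atleast_2d(X)@c['R'].T+c['t']
    return p[:,:2]/p[:,2:]*f+[c['cx'],c['cy']]
def save(im,name,crop=None,s=1.5625):
    b=im[:,:,::-1]
    if crop: x0,y0,x1,y1=crop; b=b[y0:y1,x0:x1]
    cv2.imwrite('pics/'+name,cv2.resize(b,None,fx=s,fy=s,interpolation=cv2.INTER_CUBIC))
def blobs(m,amin=15):
    n,l,st,ce=cv2.connectedComponentsWithStats(m.astype(np.uint8)); 
    return [(st[i,4],ce[i],l==i) for i in range(1,n) if st[i,4]>=amin]
def rect(c,mask,z):
    v,u=np.nonzero(mask); P=ray(c,np.c_[u,v],z)[:,:2]*1000
    (x,y),(w,h),a=cv2.minAreaRect(P.astype(np.float32)); 
    if w<h: w,h,a=h,w,a+90
    a=(a+90)%180-90
    return np.round([x,y,w,h,a],1)   # a: direction of long axis, deg
E
python3 - <<'E'
from h import *
cs,cd=calibration('scene'),calibration('side')
k=1/1.5625
ims=cv2.imread('raw_scene.png')[:,:,::-1]; imd=cv2.imread('raw_side.png')[:,:,::-1]
print('deck scene FR FL BL BR',ray(cs,np.array([(341,358),(467,391),(437,483),(310,440)])*k,.102).round(3).tolist())
print('deck side FR FL BL BR',ray(cd,np.array([(456,299),(443,250),(520,246),(537,293)])*k,.102).round(3).tolist())
for n,c,im in(('scene',cs,ims),('side',cd,imd)):
    hsv=cv2.cvtColor(np.ascontiguousarray(im),cv2.COLOR_RGB2HSV); H,S,V=[hsv[:,:,i].astype(int) for i in range(3)]
    for nm,m,z in (('green',(abs(H-65)<12)&(S>130)&(V>90),.004),('white',(S<25)&(V>215),.038),('psu',(S<40)&(V>170),.14),('orange',(abs(H-12)<6)&(S>150)&(V>150),.038),('red',((H<4)|(H>176))&(S>170)&(V>120),.115),('yellow',(abs(H-24)<4)&(S>170)&(V>120),.09)):
        for a,ce,mm in blobs(m,12):
            P=ray(c,ce,z)[0]
            if 0.3<P[0]<1.05 and abs(P[1])<.5: print(n,nm,a,ce.round(0)/k//1,rect(c,mm,z))
E
```

```text
deck scene FR FL BL BR [[0.673, -0.068, 0.102], [0.676, 0.134, 0.102], [0.831, 0.129, 0.102], [0.821, -0.057, 0.102]]
deck side FR FL BL BR [[0.655, -0.062, 0.102], [0.676, 0.122, 0.102], [0.845, 0.104, 0.102], [0.814, -0.074, 0.102]]
scene green 4362 [606. 392.] [533.2 346.8 189.7 189.5   9.8]
scene white 2158 [234. 304.] [ 5.583e+02 -3.283e+02  1.900e+02  1.854e+02  5.000e-01]
scene white 42 [360. 275.] [ 426.3 -126.6   59.3    8.9   85. ]
scene white 41 [400. 279.] [417.6 -49.3  31.4  18.7 -12.1]
scene white 339 [412. 317.] [499.9   8.9 112.3  50.8 -85.1]
scene white 307 [195. 375.] [ 729.9 -310.2   55.9   54.6  -73. ]
scene white 65 [162. 543.] [ 994.1 -207.8   23.4   22.   -13.8]
scene psu 31 [351. 251.] [ 473.1 -120.8   72.9    4.8  -57.3]
scene psu 2578 [234. 304.] [ 6.397e+02 -2.621e+02  1.682e+02  1.630e+02  2.000e-01]
scene psu 87 [364. 273.] [509.7 -86.6  57.4  44.6 -85.8]
scene psu 63 [400. 279.] [517.7 -19.2  36.   22.9 -31.2]
scene psu 234 [357. 293.] [563.5 -77.8  82.8  31.4  88.2]
scene psu 879 [415. 328.] [606.1  35.7 101.7  81.7 -85.2]
scene psu 2382 [390. 418.] [76
[... 1606 characters left out ...]
1.7  115.6   39.7  -65.7]
side psu 2820 [710. 392.] [ 964.9 -405.5  318.6  178.9  -75.4]
side psu 195 [567. 326.] [ 801.6 -228.    52.    48.2   26.5]
side psu 17 [300. 395.] [ 347.9 -302.8   60.7    1.7  -56. ]
side psu 4178 [428. 464.] [ 507.2 -455.1  159.7  156.8  -89.6]
side orange 253 [334. 423.] [ 393.6 -270.9   99.2   24.1  -57.6]
side orange 18 [332. 510.] [ 377.6 -438.7    9.5    8.5   33. ]
side red 44 [351. 306.] [454.7 -65.   44.6  14.4  83.3]
side red 307 [593. 465.] [ 729.7 -486.8   53.    44.2   21.6]
side yellow 190 [454. 218.] [752.  294.8 122.9  76.3  45.3]
side yellow 694 [415. 279.] [591.5  47.3 160.1 151.2  87.1]
side yellow 35 [365. 271.] [502.3  83.1  84.9  14.9  88.3]
```

```bash
cat >> h.py <<'E'
def yawR(psi):  # tool down, tool x at world angle psi (deg)
    p=np.radians(psi); return np.array([[np.cos(p),np.sin(p),0],[np.sin(p),-np.cos(p),0],[0,0,-1.]])
def plan(*wps,pose=None):
    o=get_obs(); p0=o['tool_pos']; R0=Rn.from_rotvec(o['tool_rot']).as_matrix()
    x=R0[:,0]; print('t',round(o['t'],1),'tcp',p0.round(4),'yaw',np.degrees(np.arctan2(x[1],x[0])).round(1),'F',o['contact_force'].round(1),'open',round(o['opening'],4))
    for p,psi in wps:
        d=R0.T@(np.array(p)-p0)*100; R=yawR(psi) if np.isscalar(psi) else psi
        r=Rn.from_matrix(R0.T@R).as_rotvec(); print(d.round(2),r.round(3))
E
python3 - <<'E'
from h import *
o=get_obs(); c=calibration('wrist'); R0=Rn.from_rotvec(o['tool_rot']).as_matrix()
print('cam in tool',R0.T@(-c['R'].T@c['t']-o['tool_pos']),'R cam<-tool',(c['R']@R0).round(3),c['vfov'])
cs=calibration('scene')
im=cv2.imread('raw_scene.png'); hsv=cv2.cvtColor(im,cv2.COLOR_BGR2HSV); S,V=hsv[:,:,1],hsv[:,:,2]
for a,ce,mm in blobs((S<40)&(V>170),1500): print(ce,rect(cs,mm,.102))
plan(((.54,.02,.42),90))
E
```

```text
cam in tool [ 7.72279653e-02 -1.21253139e-04 -1.35140555e-01] R cam<-tool [[-0.001  1.     0.   ]
 [-0.952 -0.001 -0.307]
 [-0.307 -0.001  0.952]] 63.73646969273141
[ 34.04370678 141.0362379 ] [ 5.200e+02 -7.482e+02  3.126e+02  2.044e+02  3.000e-01]
[149.98913887 194.86035687] [ 6.096e+02 -2.866e+02  1.771e+02  1.716e+02  2.000e-01]
[250.22208228 268.22460118] [746.4  35.3 188.8 154.1  87.2]
[ 82.16956261 338.66746555] [1015.3 -229.   256.2   51.2  -89.6]
[ 87.45557702 369.2805408 ] [1054.  -150.1  520.7  105.4  -85.4]
t 0.1 tcp [ 0.2716 -0.5623  0.2382] yaw 25.8 F [ 0.7  0.4 -0.3] open 0.085
[ 49.5  -40.8  -18.09] [-2.000e-03 -1.000e-03 -1.121e+00]
```

```bash
python3 -m jog '[[0,0,-9,0,0,0,0],[0,0,-18,0,0,0,0],[50,-41,-18,0,0,-1.12,0],[50,-41,-18,0,0,-1.12,0],[50,-41,-18,0,0,-1.12,0],[50,-41,-18,0,0,-1.12,0],[50,-41,-18,0,0,-1.12,0],[50,-41,-18,0,0,-1.12,0]]' && python3 - <<'E'
from h import *
plan(((.54,.01,.42),90))
E
```

```text
t: 0.77
tool_pos: [0.3759, -0.3364, 0.3592]
tool_rot: [-2.586, -1.779, -0.001]
contact_force: [0.2, -0.0, 0.4]
opening: 0.0854
t 0.8 tcp [ 0.3759 -0.3364  0.3592] yaw 69.1 F [ 0.2 -0.   0.4] open 0.0854
[38.23  2.94 -6.01] [-0.001 -0.002 -0.365]
```

```bash
python3 -m jog '[[38.2,2.9,-6,0,0,-0.365,0],[38.2,2.9,-6,0,0,-0.365,0],[38.2,2.9,-6,0,0,-0.365,0],[38.2,2.9,-6,0,0,-0.365,0],[38.2,2.9,-6,0,0,-0.365,0],[38.2,2.9,-6,0,0,-0.365,0],[38.2,2.9,-6,0,0,-0.365,0],[38.2,2.9,-6,0,0,-0.365,0]]' && python3 -m jog '[[0,0,0,0,0,0,0],[0,0,0,0,0,0,0],[0,0,0,0,0,0,0]]' && python3 - <<'E'
from h import *
plan(((.54,.02,.42),90))
c=calibration('wrist'); im=get_image('wrist'); save(im,'w1.png'); cv2.imwrite('raw_w1.png',im[:,:,::-1])
import pickle; pickle.dump(c,open('w1.pkl','wb'))
hsv=cv2.cvtColor(im,cv2.COLOR_RGB2HSV); H,S,V=[hsv[:,:,i].astype(int) for i in range(3)]
for nm,m,z in (('red',((H<4)|(H>176))&(S>170)&(V>80),.115),('green',(abs(H-65)<14)&(S>110)&(V>60),.14),('yellow',(abs(H-24)<5)&(S>150)&(V>90),.09),('psu',(S<40)&(V>150),.14),('black',V<45,.118)):
    for a,ce,mm in blobs(m,80): print(nm,a,ce.round(0),rect(c,mm,z))
E
```

```text
t: 1.43
tool_pos: [0.5161, -0.0382, 0.4111]
tool_rot: [-2.22, -2.219, -0.001]
contact_force: [0.5, -0.6, 0.4]
opening: 0.0854
t: 1.68
tool_pos: [0.516, -0.0381, 0.4105]
tool_rot: [-2.219, -2.22, 0.0]
contact_force: [-0.2, -1.0, -0.1]
opening: 0.0852
t 1.7 tcp [ 0.516  -0.0381  0.4105] yaw 90.0 F [-0.2 -1.  -0.1] open 0.0852
[ 5.82  2.4  -0.95] [-0.002 -0.002  0.   ]
red 197 [214. 172.] [451.5 -68.8  23.7  17.3  87.2]
green 152 [141. 121.] [364.3   5.4  28.5  10.9 -84.3]
green 87 [331. 220.] [ 618.9 -132.3   28.1    9.9  -66. ]
yellow 11136 [304.  79.] [578.6  44.2 179.1 165.9  -3. ]
psu 8381 [429.  85.] [731.2  41.4 185.4 153.6  87. ]
psu 269 [238.  60.] [490.   76.5  93.3   4.2  87. ]
psu 210 [505.  42.] [809.8  96.9  18.4  16.9  90. ]
psu 2167 [314. 101.] [584.4  32.5  99.7  44.2 -85.9]
psu 288 [502.  65.] [812.7  72.5  23.2  19.2  -0. ]
psu 339 [500.  85.] [815.7  48.9  29.5  16.4  -0. ]
psu 407 [497. 107.] [817.2  23.2  32.2  18.3  -0. ]
psu 370 [493. 126.] [817.2  -1.7  32.4  19.   -0. ]
psu 346 [250. 141.] [504.2 -24.4  31.6  26.3  89. ]
psu 358 [488. 145.] [817.  -25.6  32.4  
[... 284 characters left out ...]
3. 181.] [849.7 -75.4  23.2  18.4   0. ]
psu 173 [233. 198.] [480.7 -96.1  51.2  12.7  88.9]
psu 279 [476. 198.] [817.  -98.4  32.4  16.1   0. ]
psu 234 [501. 198.] [852.3 -98.4  29.5  16.1   0. ]
psu 119 [164. 214.] [ 382.2 -124.9   66.7    4.2  -56.8]
psu 301 [472. 215.] [ 817.  -124.5   32.6   18.2    0. ]
psu 2274 [499. 273.] [ 860.3 -226.2  225.6   71.2  -76. ]
psu 137 [469. 228.] [ 817.  -143.7   32.2    7.8    0. ]
psu 6879 [266. 288.] [ 527.7 -253.7  148.4  142.7  -89.6]
psu 756 [443. 290.] [ 7.990e+02 -2.477e+02  5.080e+01  4.830e+01  1.000e-01]
black 10413 [421. 345.] [ 7.748e+02 -3.473e+02  3.947e+02  2.266e+02  1.000e-01]
black 934 [ 26. 370.] [ 104.5 -431.2  132.5   67.4   32.6]
```

View pics/w1.png

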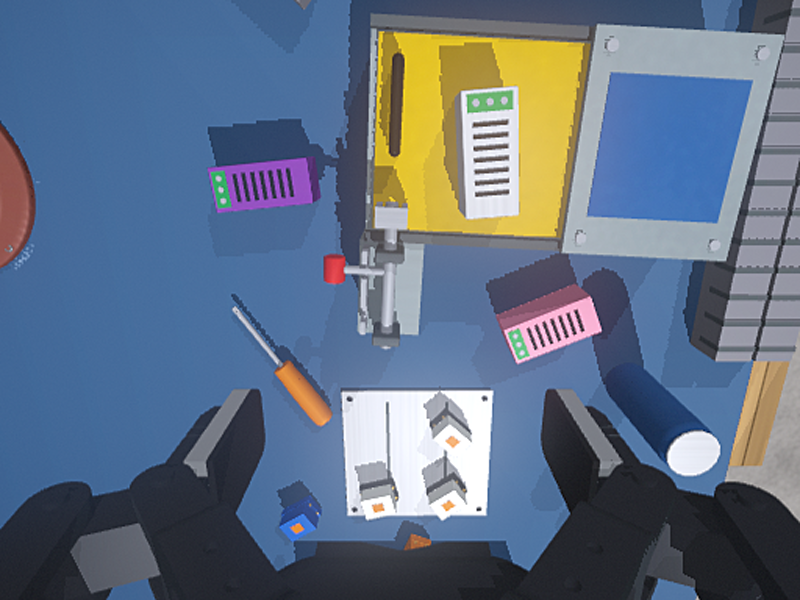

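The crop confirms it: the aluminium PSU on the hatch at (490,152) px is the one meant, and the pink and purple ones are decoys. The three white relays on the plate are at (378,500), (450,435) and (447,500).

```bash
python3 - <<'E'
from h import *
plan(((.5845,.0325,.22),94.1),((.5845,.0325,.107),94.1))
E
```

```text
t 1.7 tcp [ 0.5158 -0.0388  0.4104] yaw 89.9 F [-0.   0.3 -0.1] open 0.0856
[ 7.1   6.91 19.04] [-0.002 -0.002 -0.073]
[ 7.08  6.93 30.34] [-0.002 -0.002 -0.073]
```

```bash
python3 -m jog '[[7.1,6.9,10,0,0,-0.073,0],[7.1,6.9,19,0,0,-0.073,0],[7.1,6.9,19,0,0,-0.073,0],[7.1,6.9,19,0,0,-0.073,0],[7.1,6.9,19,0,0,-0.073,0],[7.1,6.9,19,0,0,-0.073,0],[7.1,6.9,19,0,0,-0.073,0],[7.1,6.9,19,0,0,-0.073,0]]' && python3 - <<'E'
from h import *
plan(((.5845,.0325,.107),94.1))
c=calibration('wrist'); im=get_image('wrist')
hsv=cv2.cvtColor(im,cv2.COLOR_RGB2HSV); H,S,V=[hsv[:,:,i].astype(int) for i in range(3)]
for a,ce,mm in blobs((S<40)&(V>150),900): print(a,ce.round(0),rect(c,mm,.14))
E
```

```text
t: 2.4
tool_pos: [0.5845, 0.0311, 0.2214]
tool_rot: [-2.14, -2.296, 0.0]
contact_force: [0.7, -0.6, 0.8]
opening: 0.0854
t 2.4 tcp [0.5845 0.0311 0.2214] yaw 94.0 F [ 0.7 -0.6  0.8] open 0.0854
[ 0.12  0.03 11.44] [-0.002 -0.002 -0.001]
9291 [418. 129.] [702.8  47.  161.6  98.   87. ]
5401 [260. 203.] [584.8  32.6  99.8  44.5 -85.4]
4308 [454. 270.] [734.8 -18.6 108.2  91.6  18. ]
1799 [187. 297.] [527.2 -57.7  73.2  26.5  87. ]
```

Confirmed. Descend and grip.

```bash
python3 -m jog '[[0.1,0,3,0,0,0,0],[0.1,0,6,0,0,0,0],[0.1,0,8.5,0,0,0,0],[0.1,0,10.5,0,0,0,0],[0.1,0,11.4,0,0,0,0],[0.1,0,11.4,0,0,0,0],[0.1,0,11.4,0,0,0,0]]' 60 && python3 -m jog '[[0,0,0,0,0,0,255],[0,0,0,0,0,0,255],[0,0,0,0,0,0,255],[0,0,0,0,0,0,255],[0,0,0,0,0,0,255],[0,0,0,0,0,0,255],[0,0,0,0,0,0,255],[0,0,0,0,0,0,255]]' 60 && python3 -m jog '[[0,0,-1,0,0,0,255],[0,0,-3,0,0,0,255],[0,0,-6,0,0,0,255],[0,0,-9,0,0,0,255],[0,0,-11,0,0,0,255],[0,0,-11,0,0,0,255],[0,0,-11,0,0,0,255]]' && python3 - <<'E'
from h import *
plan(((.535,.345,.22),100),((.535,.345,.024),100))
E
```

```text
t: 3.03
tool_pos: [0.5868, 0.0316, 0.1118]
tool_rot: [2.141, 2.295, 0.006]
contact_force: [0.6, -1.3, 0.4]
opening: 0.0853
t: 3.7
tool_pos: [0.5879, 0.0315, 0.114]
tool_rot: [2.139, 2.294, 0.008]
contact_force: [-1.1, -0.7, 6.5]
opening: 0.0442
t: 4.28
tool_pos: [0.5873, 0.0315, 0.2246]
tool_rot: [2.138, 2.293, 0.01]
contact_force: [-0.0, -0.0, -4.5]
opening: 0.0446
t 4.3 tcp [0.5873 0.0315 0.2246] yaw 94.0 F [-0.  -0.  -4.5] open 0.0446
[31.64 -3.03  0.43] [ 0.009  0.001 -0.105]
[31.65 -3.21 20.03] [ 0.009  0.001 -0.105]
```

```bash
python3 -m jog '[[4,-0.4,0.4,0,0,-0.02,255],[8,-0.8,0.4,0,0,-0.04,255],[12,-1.2,0.4,0,0,-0.06,255],[16,-1.6,0.4,0,0,-0.08,255],[20,-2,0.4,0,0,-0.1,255],[24,-2.4,0.4,0,0,-0.105,255],[28,-2.8,0.4,0,0,-0.105,255],[31.6,-3.1,0.4,0.009,0,-0.105,255]]' && python3 -m jog '[[0.3,0,0,0,0,0,255],[0.3,0,0,0,0,0,255],[0.3,0,0,0,0,0,255]]' && python3 - <<'E'
from h import *
plan(((.535,.345,.22),100),((.535,.345,.032),100))
E
```

```text
t: 4.95
tool_pos: [0.5315, 0.3461, 0.2161]
tool_rot: [-2.016, -2.406, 0.01]
contact_force: [1.1, -0.7, -3.8]
opening: 0.044
t: 5.2
tool_pos: [0.5296, 0.3482, 0.2126]
tool_rot: [-2.014, -2.406, 0.018]
contact_force: [0.9, 0.3, -5.4]
opening: 0.044
t 5.2 tcp [0.5296 0.3482 0.2126] yaw 100.1 F [ 0.9  0.3 -5.4] open 0.044
[-0.41  0.47 -0.74] [-0.012  0.004  0.002]
[-0.33  0.69 18.05] [-0.012  0.004  0.002]
```

```bash
python3 -m jog '[[-0.3,0.6,4,-0.012,0,0,255],[-0.3,0.6,8,-0.012,0,0,255],[-0.3,0.6,12,-0.012,0,0,255],[-0.3,0.6,15,-0.012,0,0,255],[-0.3,0.6,17,-0.012,0,0,255],[-0.3,0.6,18,-0.012,0,0,255],[-0.3,0.6,18,-0.012,0,0,255],[-0.3,0.6,18,-0.012,0,0,255]]' && python3 - <<'E'
from h import *
plan()
im=get_image('side'); save(im,'s1.png',(170,110,380,250),3.5)
E
```

```text
t: 5.87
tool_pos: [0.5348, 0.3439, 0.0326]
tool_rot: [2.016, 2.404, -0.004]
contact_force: [0.9, 1.0, -4.3]
opening: 0.0446
t 5.9 tcp [0.5348 0.3439 0.0326] yaw 100.0 F [ 0.9  1.  -4.3] open 0.0446
```

View pics/s1.png

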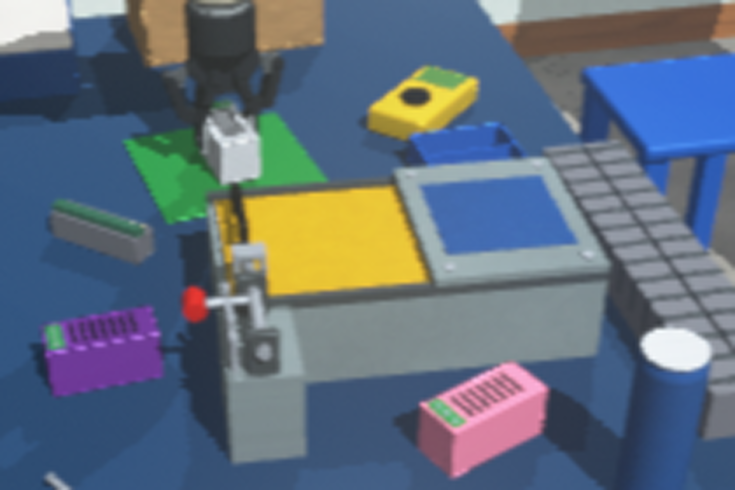

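PSU over the mat, nearly down. Lower until contact, then release.

```bash
python3 -m jog '[[0,0,0.2,0,0,0,255],[0,0,0.4,0,0,0,255],[0,0,0.5,0,0,0,255]]' && python3 -m jog '[[0,0,0.1,0,0,0,255],[0,0,0.1,0,0,0,255]]'
```

```text
t: 6.17
tool_pos: [0.5356, 0.3443, 0.0288]
tool_rot: [2.016, 2.403, -0.0]
contact_force: [-0.1, -0.9, -4.5]
opening: 0.0446
t: 6.33
tool_pos: [0.5357, 0.3443, 0.028]
tool_rot: [2.016, 2.403, 0.0]
contact_force: [-0.9, -0.4, -2.8]
opening: 0.044
```

```bash
python3 -m jog '[[0,0,0,0,0,0,0],[0,0,0,0,0,0,0],[0,0,0,0,0,0,0],[0,0,0,0,0,0,0],[0,0,0,0,0,0,0],[0,0,0,0,0,0,0]]' && python3 -m jog '[[0,0,-2,0,0,0,0],[0,0,-5,0,0,0,0],[0,0,-9,0,0,0,0],[0,0,-13,0,0,0,0],[0,0,-17,0,0,0,0],[0,0,-21,0,0,0,0],[0,0,-24,0,0,0,0],[0,0,-24,0,0,0,0]]' && cat >> h.py <<'E'
O=np.array([.654,.0398]); YC=np.radians(-2.8)
def W(x,y,z): # chest mm -> world m
    c,s=np.cos(YC),np.sin(YC); return np.array([O[0]+(x*c-y*s)/1000,O[1]+(x*s+y*c)/1000,z/1000])
E
python3 - <<'E'
from h import *
print(W(-195,-118,115),W(-145,23,118))
plan((W(-195,-118,240),177.2))
im=get_image('wrist');c=calibration('wrist'); cv2.imwrite('raw_w2.png',im[:,:,::-1])
hsv=cv2.cvtColor(im,cv2.COLOR_RGB2HSV); H,S,V=[hsv[:,:,i].astype(int) for i in range(3)]
for a,ce,mm in blobs((S<40)&(V>150),900): print(a,ce.round(0),rect(c,mm,.054))
for a,ce,mm in blobs((abs(H-65)<14)&(S>110)&(V>60),900): print('mat',a,ce.round(0),rect(c,mm,.004))
E
```

```text
t: 6.83
tool_pos: [0.5359, 0.3444, 0.0283]
tool_rot: [2.015, 2.403, 0.001]
contact_force: [1.0, -0.2, -0.7]
opening: 0.0855
t: 7.5
tool_pos: [0.538, 0.3468, 0.2786]
tool_rot: [2.011, 2.398, 0.023]
contact_force: [-0.0, 0.9, 1.4]
opening: 0.0856
[ 0.45346853 -0.06853342  0.115     ] [0.51029665 0.06985576 0.118     ]
t 7.5 tcp [0.538  0.3468 0.2786] yaw 100.0 F [-0.   0.9  1.4] open 0.0856
[-39.43 -15.63   3.55] [ 0.016  0.012 -1.347]
2424 [252. 163.] [531.2 346.6 101.2  43.8 -79.3]
mat 16405 [248. 142.] [527.9 347.8 187.6 186.6   9.7]
```

```bash
python3 -m jog '[[-4,-1.5,1,0,0,-0.12,130],[-8,-3,1,0,0,-0.24,130],[-12,-5,1,0,0,-0.36,130],[-16,-6.5,1,0,0,-0.48,130],[-20,-8,1,0,0,-0.6,130],[-24,-9.5,1,0,0,-0.72,130],[-28,-11,2,0,0,-0.84,130],[-31,-12,2,0,0,-0.96,130]]' && python3 - <<'E'
from h import *
plan((W(-195,-118,220),177.2))
E
```

```text
t: 8.22
tool_pos: [0.4748, 0.037, 0.2526]
tool_rot: [0.73, 3.045, 0.006]
contact_force: [1.2, -0.7, -0.6]
opening: 0.0419
t 8.2 tcp [0.4748 0.037  0.2526] yaw 153.0 F [ 1.2 -0.7 -0.6] open 0.0419
[ -2.86 -10.4    3.22] [ 0.004  0.01  -0.422]
```

```bash
python3 -m jog '[[-1,-3,1,0,0,-0.12,130],[-2,-6,2,0,0,-0.24,130],[-2.9,-9,3.2,0,0.01,-0.36,130],[-2.9,-10.4,3.2,0.004,0.01,-0.422,130],[-2.9,-10.4,3.2,0.004,0.01,-0.422,130],[-2.9,-10.4,3.2,0.004,0.01,-0.422,130],[-2.9,-10.4,3.2,0.004,0.01,-0.422,130]]' && python3 - <<'E'
from h import *
plan((W(-195,-118,114),177.2))
im=get_image('wrist');c=calibration('wrist'); cv2.imwrite('raw_w3.png',im[:,:,::-1]); save(im,'w3.png')
hsv=cv2.cvtColor(im,cv2.COLOR_RGB2HSV); H,S,V=[hsv[:,:,i].astype(int) for i in range(3)]
for z in(.115,.125):
  for a,ce,mm in blobs(((H<4)|(H>176))&(S>170)&(V>60),100): print(a,ce.round(0),rect(c,mm,z))
E
```

```text
t: 8.8
tool_pos: [0.4538, -0.0682, 0.2197]
tool_rot: [0.078, 3.141, 0.002]
contact_force: [0.7, 0.5, -0.7]
opening: 0.0419
t 8.8 tcp [ 0.4538 -0.0682  0.2197] yaw 177.1 F [ 0.7  0.5 -0.7] open 0.0419
[ 0.04 -0.05 10.57] [ 0.001  0.    -0.001]
672 [258. 192.] [452.  -67.4  23.9  18.9  87.1]
672 [258. 192.] [448.8 -67.3  22.9  18.1  87.1]
```

View pics/w3.png

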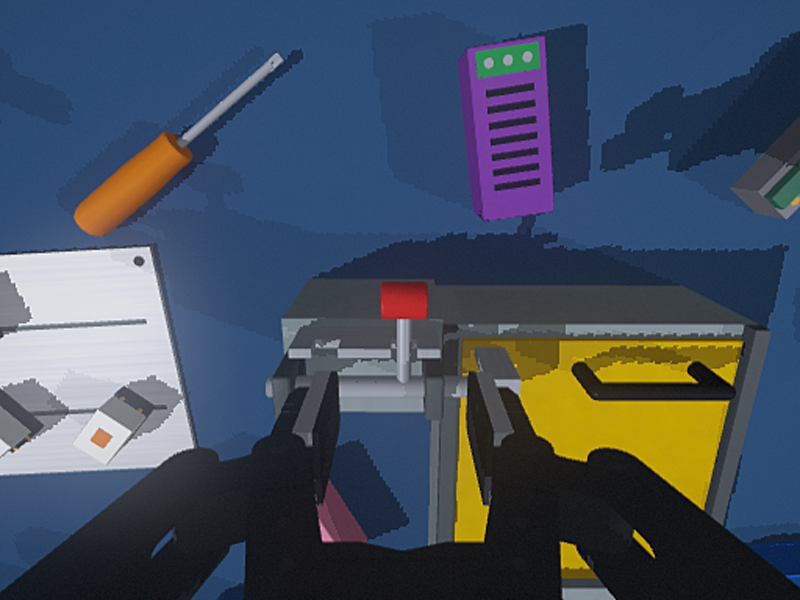

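The red knob at (404,300) px is between the jaws and the pads are clear of the guard plate. Descend.

```bash
python3 -m jog '[[0.1,-0.05,3,0,0,0,130],[0.1,-0.05,6,0,0,0,130],[0.1,-0.05,8.5,0,0,0,130],[0.1,-0.05,10,0,0,0,130],[0.1,-0.05,10.6,0,0,0,130],[0.1,-0.05,10.6,0,0,0,130]]' 30 && python3 -m jog '[[0,0,0,0,0,0,255],[0,0,0,0,0,0,255],[0,0,0,0,0,0,255],[0,0,0,0,0,0,255],[0,0,0,0,0,0,255],[0,0,0,0,0,0,255]]' 30
```

```text
t: 9.35
tool_pos: [0.4523, -0.0671, 0.1125]
tool_rot: [-0.075, -3.138, -0.003]
contact_force: [1.1, 0.6, -0.7]
opening: 0.0422
t: 9.85
tool_pos: [0.4531, -0.0673, 0.1138]
tool_rot: [-0.075, -3.14, -0.002]
contact_force: [-1.2, 0.6, 3.9]
opening: 0.0231
```

```bash
python3 -m jog '[[-0.1,0,-0.9,0,0,0,255],[-0.22,0,-1.5,0,0,0,255],[-0.5,0,-2.2,0,0,0,255],[-0.87,0,-2.8,0,0,0,255],[-1.3,0,-3.35,0,0,0,255],[-1.8,0,-3.85,0,0,0,255],[-2.1,0,-4.05,0,0,0,255],[-2.1,0,-4.05,0,0,0,255]]' && python3 - <<'E'
from h import *
plan((W(-145-50*np.cos(.95),-118-42,115+50*np.sin(.95)),177.2))
E
```

```text
t: 10.52
tool_pos: [0.4744, -0.0684, 0.155]
tool_rot: [-0.075, -3.139, -0.002]
contact_force: [-3.9, -1.1, -1.7]
opening: 0.0231
t 10.5 tcp [ 0.4744 -0.0684  0.155 ] yaw 177.3 F [-3.9 -1.1 -1.7] open 0.0231
[ 0.   -4.32 -0.07] [ 0.001 -0.001  0.001]
```

```bash
python3 -m jog '[[0,-0.8,0,0,0,0,255],[0,-1.6,0,0,0,0,255],[0,-2.4,0,0,0,0,255],[0,-3.2,0,0,0,0,255],[0,-3.9,0,0,0,0,255],[0,-4.3,0,0,0,0,255],[0,-4.5,0,0,0,0,255],[0,-4.5,0,0,0,0,255]]' && python3 - <<'E'
from h import *
plan((W(-145-50*np.cos(.95),-118-42,115+50*np.sin(.95)),177.2))
im=get_image('side'); save(im,'s2.png',(190,140,300,260),5)
E
```

```text
t: 11.18
tool_pos: [0.472, -0.1111, 0.1549]
tool_rot: [-0.075, -3.139, -0.015]
contact_force: [-3.6, 12.9, 0.7]
opening: 0.0229
t 11.2 tcp [ 0.472  -0.1111  0.1549] yaw 177.2 F [-3.6 12.9  0.7] open 0.0229
[-0.03 -0.04 -0.08] [ 0.009 -0.002  0.001]
```

View pics/s2.png

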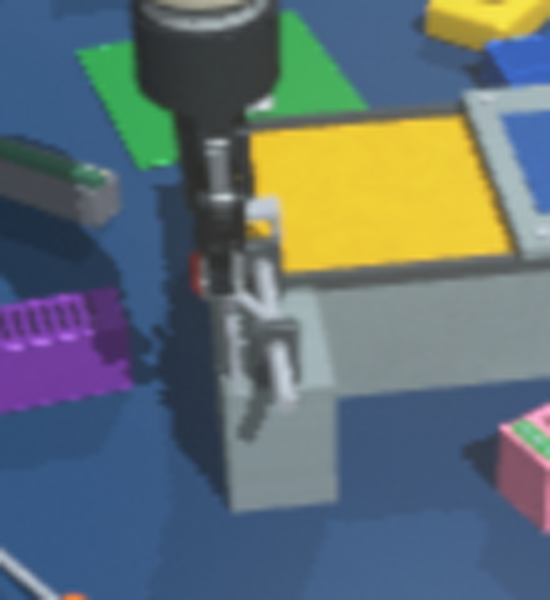

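The rod now sticks out to the right at (285,390) px and the stop was felt at 12.9 N, so the bolt is fully drawn. Lower the handle into the notch and release.

```bash
python3 -m jog '[[0.3,0,0.2,0,0,0,255],[0.8,0,0.7,0,0,0,255],[1.23,0,1.25,0,0,0,255],[1.6,0,1.85,0,0,0,255],[1.88,0,2.55,0,0,0,255],[2.0,0,3.15,0,0,0,255],[2.1,0,4,0,0,0,255],[2.1,0,4,0,0,0,255]]' && python3 -m jog '[[0,0,0,0,0,0,130],[0,0,0,0,0,0,130],[0,0,0,0,0,0,130],[0,0,-3,0,0,0,130],[0,0,-6,0,0,0,130],[0,0,-9,0,0,0,130],[0,0,-9,0,0,0,130]]' && python3 - <<'E'
from h import *
plan((W(-145,23,200),87.2),(W(-145,23,118),87.2))
im=get_image('wrist');c=calibration('wrist'); cv2.imwrite('raw_w4.png',im[:,:,::-1])
hsv=cv2.cvtColor(im,cv2.COLOR_RGB2HSV); H,S,V=[hsv[:,:,i].astype(int) for i in range(3)]
for a,ce,mm in blobs(((H<4)|(H>176))&(S>170)&(V>60),100): print(a,ce.round(0),rect(c,mm,.115),W(-195,-160,115))
E
```

```text
t: 11.9
tool_pos: [0.4522, -0.1096, 0.1159]
tool_rot: [0.076, 3.139, 0.016]
contact_force: [-2.1, 6.2, 4.2]
opening: 0.0231
t: 12.48
tool_pos: [0.4557, -0.1125, 0.2138]
tool_rot: [0.076, 3.126, 0.007]
contact_force: [1.2, 0.3, 1.4]
opening: 0.0416
t 12.5 tcp [ 0.4557 -0.1125  0.2138] yaw 177.2 F [1.2 0.3 1.4] open 0.0416
[-4.55 18.48  1.53] [0.015 0.008 1.571]
[-4.43 18.44  9.73] [0.015 0.008 1.571]
697 [261. 188.] [ 447.  -108.8   23.6   18.9   87. ] [ 0.45141684 -0.11048328  0.115     ]
```

```bash
python3 -m jog '[[0,0,-2,0,0,0.12,165],[0,2,-2,0,0,0.24,165],[-1,4,-2,0,0,0.36,165],[-2,7,-2,0,0,0.48,165],[-3,10,-1,0.015,0,0.6,165],[-4,13,0,0.015,0.008,0.72,165],[-4.5,16,0,0.015,0.008,0.84,165],[-4.5,18.4,0,0.015,0.008,0.96,165]]' && python3 - <<'E'
from h import *
plan((W(-145,23,195),87.2))
E
```

```text
t: 13.2
tool_pos: [0.5083, 0.0713, 0.2101]
tool_rot: [-1.517, -2.747, 0.009]
contact_force: [-0.4, -0.0, 0.1]
opening: 0.03
t 13.2 tcp [0.5083 0.0713 0.2101] yaw 122.2 F [-0.4 -0.   0.1] open 0.03
[-0.23  0.1   1.51] [-0.006  0.001  0.61 ]
```

```bash
python3 -m jog '[[-0.2,0.1,0.5,0,0,0.12,165],[-0.2,0.1,0.5,0,0,0.24,165],[-0.2,0.1,1,0,0,0.36,165],[-0.2,0.1,1,0,0,0.48,165],[-0.2,0.1,1.5,-0.006,0,0.61,165],[-0.2,0.1,1.5,-0.006,0,0.61,165],[-0.2,0.1,1.5,-0.006,0,0.61,165]]' && python3 - <<'E'
from h import *
plan((W(-145,23,118),87.2))
im=get_image('wrist');c=calibration('wrist'); cv2.imwrite('raw_w5.png',im[:,:,::-1])
V=im.max(2)
P=W(-145,23,118); uv=proj(c,P)[0]; print('pred',uv)
for a,ce,mm in blobs(V<60,150): print(a,ce.round(0),rect(c,mm,.118))
save(im,'w5.png')
E
```

```text
t: 13.78
tool_pos: [0.5096, 0.0699, 0.1938]
tool_rot: [-2.272, -2.17, 0.004]
contact_force: [-0.5, -0.4, -0.2]
opening: 0.0301
t 13.8 tcp [0.5096 0.0699 0.1938] yaw 87.4 F [-0.5 -0.4 -0.2] open 0.0301
[0.02 0.09 7.58] [-0.002  0.002  0.003]
pred [260.05769036 204.54202316]
19916 [319. 346.] [571.5 -40.6 319.2 127.1  -2.6]
4085 [ 72. 354.] [353.9 -67.2 166.2  60.3  34.9]
1034 [128. 359.] [385.5 -69.8  55.2  27.7  47.1]
```

View pics/w5.png

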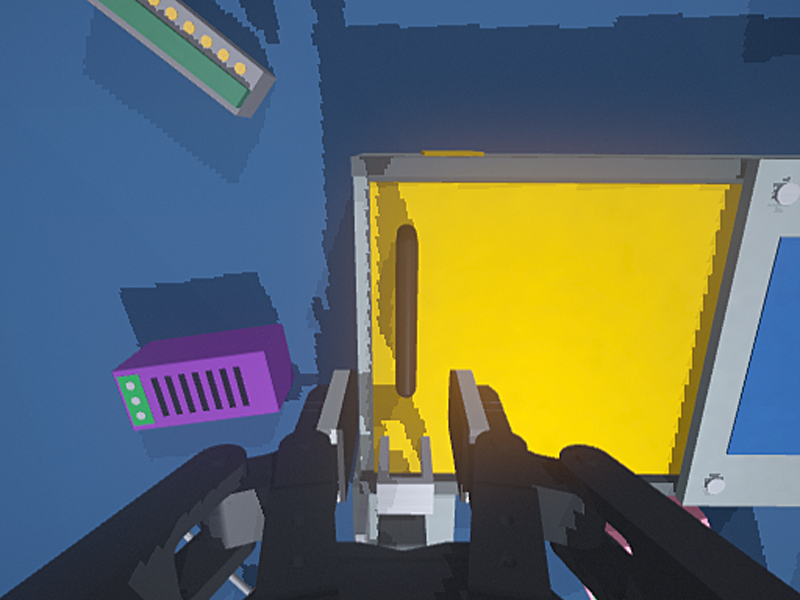

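The bar centre at (406,315) px matches the prediction of (406,319), and the staple at (405,470) is clear of the rod.

```bash
python3 -m jog '[[0,0.1,3,0,0,0,165],[0,0.1,5.5,0,0,0,165],[0,0.1,7.3,0,0,0,165],[0,0.1,8,0,0,0,165],[0,0.1,8,0,0,0,165]]' && python3 -m jog '[[0,0,0,0,0,0,255],[0,0,0,0,0,0,255],[0,0,0,0,0,0,255],[0,0,0,0,0,0,255],[0,0,0,0,0,0,255]]' 40 && python3 - <<'E'
from h import *
plan((W(-5,23,115),87.2))
E
```

```text
t: 14.25
tool_pos: [0.5093, 0.0696, 0.1121]
tool_rot: [-2.268, -2.17, 0.008]
contact_force: [-0.1, -0.0, -0.1]
opening: 0.0302
t: 14.67
tool_pos: [0.5102, 0.0695, 0.1134]
tool_rot: [-2.27, -2.171, 0.005]
contact_force: [1.4, -0.7, 0.6]
opening: 0.0084
t 14.7 tcp [0.5102 0.0695 0.1134] yaw 87.5 F [ 1.4 -0.7  0.6] open 0.0084
[-0.03 14.01 -0.2 ] [-0.003  0.002  0.005]
```

```bash
python3 -m jog '[[0,2,0,0,0,0,255],[0,4,0,0,0,0,255],[0,6,0,0,0,0,255],[0,8,0,0,0,0,255],[0,10,0,0,0,0,255],[0,12,-0.1,0,0,0,255],[0,13.5,-0.1,0,0,0,255],[0,14.2,-0.1,0,0,0,255]]' && python3 -m jog '[[0,0.4,0,0,0,0,255],[0,0.4,0,0,0,0,255]]'
```

```text
t: 15.33
tool_pos: [0.6497, 0.0624, 0.1133]
tool_rot: [-2.265, -2.166, 0.02]
contact_force: [-26.4, -2.6, 15.0]
opening: 0.0083
t: 15.5
tool_pos: [0.6496, 0.0624, 0.1133]
tool_rot: [-2.257, -2.16, 0.035]
contact_force: [-18.1, -2.1, 9.9]
opening: 0.0085
```

```bash
python3 -m jog '[[0,-0.1,0,0,0,0,180],[0,-0.1,0,0,0,0,180],[0,-0.1,0,0,0,0,180],[0,-0.1,-2,0,0,0,180],[0,-0.1,-5,0,0,0,180],[0,-0.1,-9,0,0,0,180],[0,-0.1,-13,0,0,0,180],[0,-0.1,-17,0,0,0,180]]' && python3 - <<'E'
from h import *
plan(((.54,-.20,.33),90))
for n in ('scene','side'):
    im=get_image(n); cv2.imwrite(f'raw_{n}2.png',im[:,:,::-1])
cs,cd=calibration('scene'),calibration('side')
for n,c in(('scene',cs),('side',cd)):
    im=cv2.imread(f'raw_{n}2.png'); hsv=cv2.cvtColor(im,cv2.COLOR_BGR2HSV); H,S,V=[hsv[:,:,i].astype(int) for i in range(3)]
    for a,ce,mm in blobs((abs(H-12)<9)&(S>120)&(V>120),3):
        P=ray(c,ce,.038)[0]
        if .4<P[0]<.75 and -.5<P[1]<-.2: print(n,a,ce,P.round(3))
    m=(abs(H-24)<5)&(S>150)&(V>80)
    for a,ce,mm in blobs(m,60): print('yel',n,a,ce.round(),rect(c,mm,.09))
E
```

```text
t: 16.17
tool_pos: [0.6533, 0.0631, 0.2853]
tool_rot: [-2.258, -2.16, 0.034]
contact_force: [0.9, -0.0, -0.6]
opening: 0.025
t 16.2 tcp [0.6533 0.0631 0.2853] yaw 87.5 F [ 0.9 -0.  -0.6] open 0.025
[-26.8  -10.28  -4.08] [-0.027  0.004 -0.044]
scene 185 [196.68108108 166.08648649] [ 0.417 -0.242  0.038]
scene 8 [139.875 169.875] [ 0.483 -0.403  0.038]
scene 207 [103.87439614 179.12077295] [ 0.551 -0.487  0.038]
scene 8 [126.  190.5] [ 0.573 -0.399  0.038]
scene 9 [154.55555556 198.11111111] [ 0.576 -0.305  0.038]
yel scene 379 [269. 236.] [646.1  49.8 146.6  27.3  87.3]
yel scene 1840 [411. 344.] [819.1 397.8 130.2  77.8  45.3]
side 8 [285.625 268.25 ] [ 0.577 -0.301  0.038]
side 14 [294.85714286 298.07142857] [ 0.574 -0.396  0.038]
side 15 [257.66666667 305.26666667] [ 0.484 -0.4    0.038]
yel side 277 [290. 140.] [743.3 285.4 149.1  83.9  49.4]
yel side 94 [277. 172.] [643.9  69.9 106.2  23.2  87.1]
```

```bash
python3 -m jog '[[-4,-1,-1,0,0,0,0],[-8,-3,-3,0,0,0,0],[-12,-5,-4,0,0,0,0],[-16,-7,-4,0,0,0,0],[-20,-9,-4,0,0,0,0],[-24,-10.5,-4,-0.027,0,-0.04,0],[-28,-11,-5,-0.027,0,-0.04,0],[-30,-11.5,-6,-0.027,0,-0.04,0]]' && python3 -m jog '[[0,0,0,0,0,0,0],[0,0,0,0,0,0,0]]' && cat > rel.py <<'E'
from h import *
plan()
c=calibration('wrist'); im=get_image('wrist')
hsv=cv2.cvtColor(im,cv2.COLOR_RGB2HSV); H,S,V=[hsv[:,:,i].astype(int) for i in range(3)]
f=192/np.tan(np.radians(c['vfov']/2))
for a,ce,mm in blobs((abs(H-12)<9)&(S>120)&(V>120),10):
    P=ray(c,ce,.038)[0]
    # local: white top around the dot, in world mm
    print('dot',a,ce.round(0),P.round(4),rect(c,mm,.038))
E
python3 rel.py; python3 - <<'E'
from h import *
im=get_image('wrist'); cv2.imwrite('raw_w6.png',im[:,:,::-1]); save(im,'w6.png',(128,60,448,300),2.5)
E
```

```text
t: 16.93
tool_pos: [0.5285, -0.2314, 0.3548]
tool_rot: [2.217, 2.208, 0.013]
contact_force: [0.3, 0.1, -0.0]
opening: 0.0852
t: 17.1
tool_pos: [0.5281, -0.2334, 0.3555]
tool_rot: [2.22, 2.203, 0.014]
contact_force: [1.1, -0.2, -0.7]
opening: 0.0853
t 17.1 tcp [ 0.5281 -0.2334  0.3555] yaw 89.6 F [ 1.1 -0.2 -0.7] open 0.0853
dot 918 [167. 157.] [ 0.3976 -0.2459  0.038 ] [ 398.2 -246.3   85.7   24.9  -56.2]
dot 49 [285. 192.] [ 0.574  -0.3034  0.038 ] [ 574.  -303.4   11.7    8.8  -46.1]
dot 99 [494. 234.] [ 0.9176 -0.3796  0.038 ] [ 915.6 -372.5  117.5   18.6  -80.8]
dot 14 [509. 213.] [ 0.9334 -0.3436  0.038 ] [ 933.2 -343.8   17.2    2.3   88.8]
dot 19 [501. 241.] [ 0.9333 -0.3942  0.038 ] [ 933.2 -394.4   23.8    2.1  -89.4]
dot 43 [282. 247.] [ 0.5715 -0.3985  0.038 ] [ 571.5 -398.3   12.3   10.    36.4]
dot 48 [228. 250.] [ 0.482  -0.4022  0.038 ] [ 481.9 -402.2   12.6   10.6   14.5]
dot 511 [259. 295.] [ 0.5331 -0.4902  0.038 ] [ 533.1 -490.1   64.7   33.9   77.1]
```

View pics/w6.png

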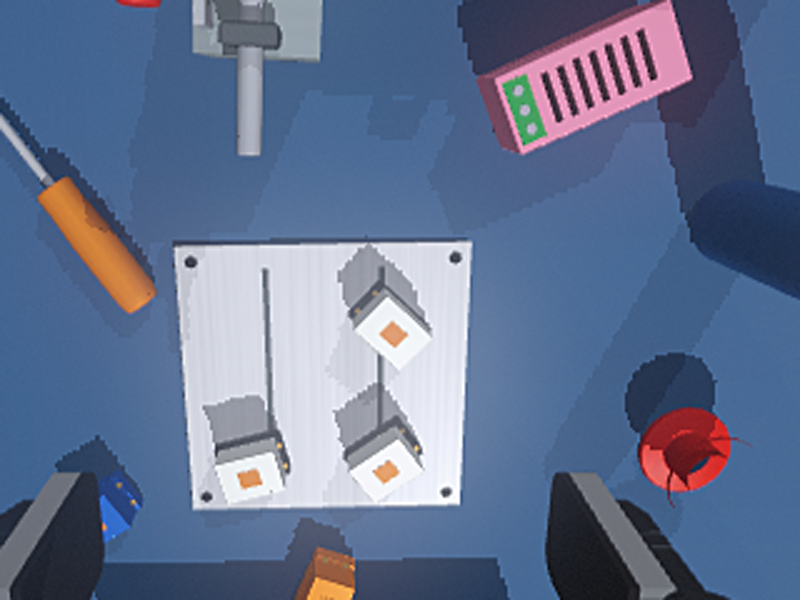

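Relays by orange dot: A (393,333), B (385,471) and C (250,478) in the crop. All three are white and on the plate; the blue (120,508) and orange (330,575) ones are decoys off the plate.

```bash
python3 - <<'E'
from h import *
c=calibration('wrist')
for n,q in dict(A=[(385,288),(432,333),(400,370),(354,320)],B=[(346,463),(395,427),(423,457),(382,501)],C=[(217,470),(279,453),(287,487),(225,504)]).items():
    P=ray(c,np.array(q)/2.5+[128,60],.038)[:,:2]*1000
    print(n,cv2.minAreaRect(P.astype(np.float32)), np.linalg.norm(np.diff(P,axis=0),axis=1).round(), np.degrees(np.arctan2(*(P[1]-P[0])[::-1])), np.degrees(np.arctan2(*(P[2]-P[3])[::-1])))
im=cv2.imread('raw_w6.png'); hsv=cv2.cvtColor(im,cv2.COLOR_BGR2HSV)
E
```

```text
A ((574.3001708984375, -299.6741943359375), (30.699045181274414, 44.65257263183594), 45.64658737182617) [41. 31. 44.] -44.35338615281038 -48.67298901094374
B ((573.505859375, -391.77685546875), (40.66804122924805, 37.176536560058594), 40.235538482666016) [40. 29. 41.] 38.947654858953456 50.869296672501946
C ((484.25274658203125, -401.4481201171875), (45.39840316772461, 25.342985153198242), 16.168004989624023) [42. 25. 43.] 16.167997925851115 16.379642186743762
```

```bash
python3 - <<'E'
from h import *
plan(((.574,-.303,.12),134),((.574,-.303,.016),134))
E
```

```text
t 17.2 tcp [ 0.5287 -0.2309  0.3544] yaw 89.8 F [-0.7  0.8 -0.6] open 0.0853
[-7.14  4.2  23.52] [ 0.014  0.008 -0.772]
[-7.12  4.05 33.92] [ 0.014  0.008 -0.772]
```

```bash
python3 -m jog '[[-2,1,3,0,0,-0.12,75],[-4,2,6,0,0,-0.24,75],[-6,3,10,0,0,-0.36,75],[-7.1,4.2,14,0.014,0.008,-0.48,75],[-7.1,4.2,18,0.014,0.008,-0.6,75],[-7.1,4.2,22,0.014,0.008,-0.72,75],[-7.1,4.2,23.5,0.014,0.008,-0.772,75],[-7.1,4.2,23.5,0.014,0.008,-0.772,75]]' && python3 rel.py && python3 - <<'E'
from h import *
im=get_image('wrist'); cv2.imwrite('raw_w7.png',im[:,:,::-1]); save(im,'w7.png')
plan(((.574,-.303,.016),134))
E
```

```text
t: 17.87
tool_pos: [0.571, -0.2981, 0.112]
tool_rot: [-1.217, -2.882, -0.004]
contact_force: [-1.0, 1.3, -0.7]
opening: 0.0606
t 17.9 tcp [ 0.571  -0.2981  0.112 ] yaw 134.2 F [-1.   1.3 -0.7] open 0.0606
dot 1589 [108.  20.] [ 0.4197 -0.2748  0.038 ] [ 419.4 -274.8   24.9   23.8  -55.5]
dot 271 [258. 217.] [ 0.5743 -0.3035  0.038 ] [ 574.3 -303.6   13.3   11.   -45.8]
dot 277 [ 74. 225.] [ 0.4818 -0.4024  0.038 ] [ 481.8 -402.5   13.7   11.7   14.9]
dot 66 [ 34. 334.] [ 0.5142 -0.508   0.038 ] [ 513.6 -506.    16.6    4.6   88.3]
t 18.0 tcp [ 0.5744 -0.301   0.1196] yaw 134.0 F [1.6 0.2 0.4] open 0.0604
[-0.13 -0.17 10.36] [-0.    -0.002  0.001]
```

View pics/w7.png

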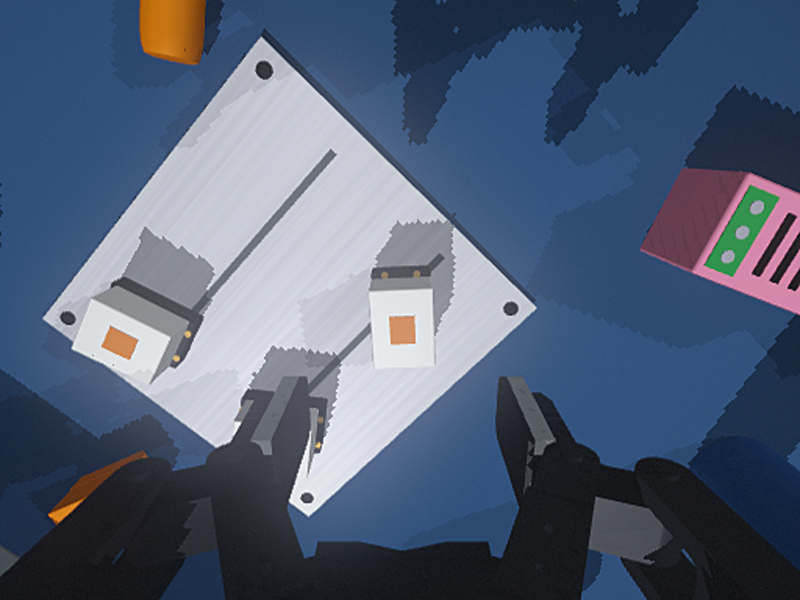

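Relay A at (402,330) px lies square between the jaws. Descend, grip, lift.

```bash
python3 -m jog '[[-0.1,-0.2,3,0,0,0,75],[-0.1,-0.2,6,0,0,0,75],[-0.1,-0.2,8.5,0,0,0,75],[-0.1,-0.2,10,0,0,0,75],[-0.1,-0.2,10.3,0,0,0,75],[-0.1,-0.2,10.3,0,0,0,75]]' 40 && python3 -m jog '[[0,0,0,0,0,0,255],[0,0,0,0,0,0,255],[0,0,0,0,0,0,255],[0,0,0,0,0,0,255],[0,0,0,0,0,0,255],[0,0,0,0,0,0,255]]' 40 && python3 -m jog '[[0,0,-1,0,0,0,255],[0,0,-4,0,0,0,255],[0,0,-8,0,0,0,255],[0,0,-12,0,0,0,255],[0,0,-16,0,0,0,255],[0,0,-19,0,0,0,255],[0,0,-19,0,0,0,255]]' && python3 - <<'E'
from h import *
plan((W(-90,52,200),87.2))
E
```

```text
t: 18.47
tool_pos: [0.5743, -0.303, 0.0176]
tool_rot: [-1.226, -2.892, -0.0]
contact_force: [0.2, 0.4, 0.6]
opening: 0.0603
t: 18.97
tool_pos: [0.5763, -0.3043, 0.0208]
tool_rot: [1.225, 2.888, -0.001]
contact_force: [0.2, 0.1, 6.7]
opening: 0.0293
t: 19.55
tool_pos: [0.579, -0.3061, 0.222]
tool_rot: [1.218, 2.874, -0.006]
contact_force: [0.2, -0.3, 0.3]
opening: 0.0293
t 19.6 tcp [ 0.579  -0.3061  0.222 ] yaw 134.0 F [ 0.2 -0.3  0.3] open 0.0293
[29.81 27.07  1.71] [0.012 0.018 0.818]
```

```bash
python3 -m jog '[[2.5,2,0,0,0,0.1,255],[5.5,4.5,0,0,0,0.2,255],[8.5,7.5,0,0,0,0.3,255],[11.5,10,0,0,0,0.4,255],[14.5,12.5,0,0,0,0.5,255],[17.5,15.5,0,0,0.01,0.6,255],[20.5,18,0,0,0.018,0.7,255],[23.5,20.5,0,0.012,0.018,0.818,255]]' && python3 - <<'E'
from h import *
plan((W(-90,52,160),87.2),(W(-90,52,34),87.2))
E
```

```text
t: 20.22
tool_pos: [0.5622, 0.0059, 0.2183]
tool_rot: [-2.277, -2.164, -0.001]
contact_force: [0.2, 0.7, -1.0]
opening: 0.0297
t 20.2 tcp [0.5622 0.0059 0.2183] yaw 87.1 F [ 0.2  0.7 -1. ] open 0.0297
[ 9.03 -0.02  5.84] [ 0.    -0.001 -0.002]
[ 9.02 -0.02 18.44] [ 0.    -0.001 -0.002]
```

```bash
python3 -m jog '[[3,0,0,0,0,0,255],[6,0,1,0,0,0,255],[9,0,3,0,0,0,255],[9,0,6,0,0,0,255],[9,0,6,0,0,0,255]]' && python3 -m jog '[[0,0,3,0,0,0,255],[0,0,6,0,0,0,255],[0,0,9,0,0,0,255],[0,0,11.5,0,0,0,255],[0,0,12.5,0,0,0,255],[0,0,12.5,0,0,0,255]]' && python3 - <<'E'
from h import *
plan((W(-90,52,34),87.2))
E
```

```text
t: 20.63
tool_pos: [0.5625, 0.0972, 0.1522]
tool_rot: [-2.269, -2.162, 0.012]
contact_force: [-1.2, -0.0, -2.5]
opening: 0.0297
t: 21.13
tool_pos: [0.5613, 0.0965, 0.0283]
tool_rot: [-2.269, -2.16, 0.014]
contact_force: [1.3, -0.2, -0.6]
opening: 0.0291
t 21.1 tcp [0.5613 0.0965 0.0283] yaw 87.2 F [ 1.3 -0.2 -0.6] open 0.0291
[-0.01  0.53 -0.58] [-0.012  0.001 -0.   ]
```

```bash
python3 -m jog '[[0,0,0,0,0,0,110],[0,0,0,0,0,0,110],[0,0,0,0,0,0,110],[0,0,0,0,0,0,110]]' && python3 -m jog '[[0,0,-3,0,0,0,110],[0,0,-7,0,0,0,110],[0,0,-11,0,0,0,110],[0,0,-15,0,0,0,110],[0,0,-19,0,0,0,110],[0,0,-20,0,0,0,110]]' && python3 - <<'E'
from h import *
plan(((.5725,-.398,.22),40))
for n in('scene','side'):
    c=calibration(n); im=get_image(n); hsv=cv2.cvtColor(im,cv2.COLOR_RGB2HSV); H,S,V=[hsv[:,:,i].astype(int) for i in range(3)]
    for a,ce,mm in blobs((abs(H-12)<9)&(S>120)&(V>120),3):
        P=ray(c,ce,.038)[0]
        if .4<P[0]<.75 and -.5<P[1]<.2: print(n,a,P.round(3))
E
```

```text
t: 21.47
tool_pos: [0.5618, 0.0963, 0.0292]
tool_rot: [-2.27, -2.16, 0.013]
contact_force: [-0.2, 0.3, -0.8]
opening: 0.0483
t: 21.97
tool_pos: [0.5674, 0.0963, 0.2383]
tool_rot: [2.275, 2.165, 0.003]
contact_force: [0.7, 0.2, 1.2]
opening: 0.0484
t 22.0 tcp [0.5674 0.0963 0.2383] yaw 87.2 F [0.7 0.2 1.2] open 0.0484
[-49.35   2.95   1.8 ] [ 0.001 -0.001  0.823]
scene 171 [ 0.416 -0.241  0.038]
scene 8 [ 0.483 -0.403  0.038]
scene 207 [ 0.551 -0.487  0.038]
scene 8 [ 0.573 -0.399  0.038]
scene 13 [0.555 0.095 0.038]
scene 44 [ 0.602 -0.012  0.038]
scene 3 [ 0.614 -0.057  0.038]
scene 56 [0.604 0.052 0.038]
scene 3 [0.596 0.105 0.038]
scene 3 [0.613 0.105 0.038]
side 3 [0.565 0.113 0.038]
side 14 [ 0.574 -0.396  0.038]
side 14 [ 0.485 -0.4    0.038]
```

```bash
python3 -m jog '[[-4,0,0,0,0,0.1,75],[-8,0,0,0,0,0.2,75],[-12,0.5,0,0,0,0.3,75],[-16,1,0,0,0,0.4,75],[-20,1.2,0,0,0,0.5,75],[-24,1.4,0,0,0,0.6,75],[-28,1.7,0,0,0,0.7,75],[-32,2,0,0,0,0.823,75]]' && python3 -m jog '[[-3,-2.5,3,0,0,0,75],[-6,-5,6,0,0,0,75],[-9,-8,9,0,0,0,75],[-12,-11,11,0,0,0,75],[-12,-11,11,0,0,0,75],[-12,-11,11,0,0,0,75]]' && python3 rel.py && python3 - <<'E'
from h import *
plan(((.5725,-.3985,.019),37))
E
```

```text
t: 22.73
tool_pos: [0.5687, -0.2257, 0.2306]
tool_rot: [-2.95, -1.065, 0.009]
contact_force: [1.9, 0.4, 0.8]
opening: 0.0598
t: 23.23
tool_pos: [0.3963, -0.2126, 0.1118]
tool_rot: [-2.937, -1.056, 0.026]
contact_force: [0.1, 0.8, -1.4]
opening: 0.0602
t 23.2 tcp [ 0.3963 -0.2126  0.1118] yaw 39.6 F [ 0.1  0.8 -1.4] open 0.0602
dot 3031 [296. 227.] [ 0.3987 -0.2438  0.038 ] [ 398.6 -244.    83.3   24.6  -55. ]
t 23.3 tcp [ 0.4    -0.2144  0.1152] yaw 39.6 F [0.3 0.1 0.5] open 0.0603
[ 1.63 25.35  9.16] [-0.018  0.007  0.045]
```

```bash
python3 -m jog '[[0,0,-3,0,0,0,75],[0.5,4,-3,0,0,0,75],[1,8,-2,0,0,0,75],[1.6,12,-1,0,0,0.045,75],[1.6,16,-1,-0.018,0,0.045,75],[1.6,20,-1,-0.018,0,0.045,75],[1.6,24,-1,-0.018,0,0.045,75],[1.6,25.3,-1,-0.018,0.007,0.045,75]]' && python3 -m jog '[[0,0,0,0,0,0,75],[0,0,0,0,0,0,75]]' && python3 rel.py && python3 - <<'E'
from h import *
plan(((.5725,-.3985,.019),37))
E
```

```text
t: 23.95
tool_pos: [0.577, -0.4028, 0.1192]
tool_rot: [2.977, 0.995, 0.002]
contact_force: [-0.6, 0.9, 0.6]
opening: 0.0602
t: 24.12
tool_pos: [0.5779, -0.4033, 0.118]
tool_rot: [2.978, 0.995, 0.001]
contact_force: [-0.4, 0.0, 0.3]
opening: 0.0601
t 24.1 tcp [ 0.5779 -0.4033  0.118 ] yaw 37.0 F [-0.4  0.   0.3] open 0.0601
dot 255 [247. 205.] [ 0.5711 -0.3982  0.038 ] [ 571.  -398.2   12.7   10.5   36.7]
dot 1359 [ 23. 257.] [ 0.4309 -0.2832  0.038 ] [ 430.7 -284.    41.1   26.5  -57.7]
dot 1637 [310. 297.] [ 0.5371 -0.4877  0.038 ] [ 535.  -489.1   67.2   24.8   52.5]
t 24.2 tcp [ 0.5772 -0.4023  0.1182] yaw 37.0 F [-0.  -0.1 -0.4] open 0.0607
[-0.15 -0.6   9.92] [ 0.001 -0.    -0.   ]
```

```bash
python3 -m jog '[[-0.2,-0.65,3,0,0,0,75],[-0.2,-0.65,6,0,0,0,75],[-0.2,-0.65,8.5,0,0,0,75],[-0.2,-0.65,9.7,0,0,0,75],[-0.2,-0.65,9.9,0,0,0,75],[-0.2,-0.65,9.9,0,0,0,75]]' 40 && python3 -m jog '[[0,0,0,0,0,0,255],[0,0,0,0,0,0,255],[0,0,0,0,0,0,255],[0,0,0,0,0,0,255],[0,0,0,0,0,0,255],[0,0,0,0,0,0,255]]' 40 && python3 -m jog '[[0,0,-1,0,0,0,255],[0,0,-4,0,0,0,255],[0,0,-8,0,0,0,255],[0,0,-12,0,0,0,255],[0,0,-16,0,0,0,255],[0,0,-19,0,0,0,255],[0,0,-19,0,0,0,255]]' && python3 - <<'E'
from h import *
plan((W(-90,0,200),87.2))
E
```

```text
t: 24.67
tool_pos: [0.5713, -0.3974, 0.0189]
tool_rot: [-2.979, -0.997, 0.0]
contact_force: [-0.9, 0.4, 0.2]
opening: 0.0605
t: 25.17
tool_pos: [0.5728, -0.3986, 0.0217]
tool_rot: [2.976, 0.996, 0.003]
contact_force: [0.4, 0.5, 7.1]
opening: 0.0292
t: 25.75
tool_pos: [0.5753, -0.4009, 0.223]
tool_rot: [2.963, 0.992, 0.016]
contact_force: [0.9, -0.7, 0.6]
opening: 0.0294
t 25.8 tcp [ 0.5753 -0.4009  0.223 ] yaw 37.0 F [ 0.9 -0.7  0.6] open 0.0294
[ 25.89 -36.25   1.72] [ 0.02   0.004 -0.876]
```

```bash
python3 -m jog '[[2.3,-3.2,0,0,0,-0.11,255],[4.6,-6.4,0,0,0,-0.22,255],[6.9,-9.6,0,0,0,-0.33,255],[9.2,-12.8,0,0,0,-0.44,255],[11.5,-16,0,0,0,-0.55,255],[13.8,-19.2,0,0,0,-0.66,255],[16.1,-22.4,0,0.02,0,-0.77,255],[18.4,-25.6,0,0.02,0.004,-0.876,255]]' && python3 - <<'E'
from h import *
plan((W(-90,0,160),87.2),(W(-90,0,34),87.2))
E
```

```text
t: 26.42
tool_pos: [0.5674, -0.0839, 0.2187]
tool_rot: [-2.269, -2.172, 0.001]
contact_force: [1.3, -0.5, -0.7]
opening: 0.0295
t 26.4 tcp [ 0.5674 -0.0839  0.2187] yaw 87.5 F [ 1.3 -0.5 -0.7] open 0.0295
[12.78 -0.89  5.88] [-0.001 -0.     0.005]
[12.77 -0.87 18.48] [-0.001 -0.     0.005]
```

```bash
python3 -m jog '[[3.5,-0.3,0,0,0,0,255],[7,-0.6,0,0,0,0,255],[10.5,-0.8,1,0,0,0,255],[12.8,-0.8,3,0,0,0,255],[12.8,-0.8,6,0,0,0,255],[12.8,-0.8,6,0,0,0,255],[12.8,-0.8,6,0,0,0,255]]' && python3 -m jog '[[0,0,3,0,0,0,255],[0,0,6,0,0,0,255],[0,0,9,0,0,0,255],[0,0,11.5,0,0,0,255],[0,0,12.1,0,0,0,255],[0,0,12.1,0,0,0,255]]' && python3 - <<'E'
from h import *
plan((W(-90,0,30),87.2))
E
```

```text
t: 27.0
tool_pos: [0.5631, 0.0446, 0.1566]
tool_rot: [-2.266, -2.17, 0.007]
contact_force: [0.2, -0.2, -1.2]
opening: 0.0295
t: 27.5
tool_pos: [0.5617, 0.0438, 0.035]
tool_rot: [-2.266, -2.167, 0.01]
contact_force: [-0.1, 0.2, -2.1]
opening: 0.0288
t 27.5 tcp [0.5617 0.0438 0.035 ] yaw 87.4 F [-0.1  0.2 -2.1] open 0.0288
[0.05 0.25 0.5 ] [-0.009  0.     0.004]
```

```bash
python3 -m jog '[[0,0,0.4,0,0,0,255],[0,0,0.4,0,0,0,255],[0,0,0.4,0,0,0,110],[0,0,0.4,0,0,0,110],[0,0,0.4,0,0,0,110],[0,0,0.4,0,0,0,110]]' && python3 -m jog '[[0,0,-3,0,0,0,110],[0,0,-7,0,0,0,110],[0,0,-11,0,0,0,110],[0,0,-15,0,0,0,110],[0,0,-19,0,0,0,110],[0,0,-20,0,0,0,110]]' && python3 - <<'E'
from h import *
plan(((.482,-.402,.13),15))
for n in('scene','side'):
    c=calibration(n); im=get_image(n); hsv=cv2.cvtColor(im,cv2.COLOR_RGB2HSV); H,S,V=[hsv[:,:,i].astype(int) for i in range(3)]
    for a,ce,mm in blobs((abs(H-12)<9)&(S>120)&(V>120),3):
        P=ray(c,ce,.038)[0]
        if .4<P[0]<.6 and -.5<P[1]<.2: print(n,a,P.round(3))
E
```

```text
t: 28.0
tool_pos: [0.5623, 0.0438, 0.032]
tool_rot: [-2.267, -2.168, 0.008]
contact_force: [-0.3, 0.1, -0.2]
opening: 0.0487
t: 28.5
tool_pos: [0.5671, 0.0437, 0.2411]
tool_rot: [2.267, 2.169, 0.006]
contact_force: [0.9, -0.2, 0.9]
opening: 0.0486
t 28.5 tcp [0.5671 0.0437 0.2411] yaw 87.5 F [ 0.9 -0.2  0.9] open 0.0486
[-44.9   -6.6   11.09] [ 0.005 -0.004  1.265]
scene 180 [ 0.417 -0.242  0.038]
scene 8 [ 0.483 -0.403  0.038]
scene 206 [ 0.551 -0.487  0.038]
scene 12 [0.557 0.041 0.038]
scene 13 [0.555 0.095 0.038]
scene 3 [0.594 0.097 0.038]
scene 3 [0.6   0.101 0.038]
side 3 [0.565 0.113 0.038]
side 4 [0.566 0.059 0.038]
side 14 [ 0.485 -0.4    0.038]
```

Two are in. C next.

```bash
python3 -m jog '[[-4,-0.6,0,0,0,0.12,75],[-8,-1.2,0,0,0,0.24,75],[-12,-1.8,0,0,0,0.36,75],[-16,-2.4,0,0,0,0.48,75],[-20,-3,0,0,0,0.6,75],[-24,-3.6,0,0,0,0.72,75],[-28,-4.2,0,0,0,0.84,75],[-32,-4.8,0,0,0,0.96,75]]' && python3 - <<'E'
from h import *
plan(((.482,-.402,.13),15))
E
```

```text
t: 29.27
tool_pos: [0.502, -0.2749, 0.2337]
tool_rot: [-3.016, -0.868, 0.003]
contact_force: [1.5, 0.9, -0.1]
opening: 0.0603
t 29.3 tcp [ 0.502  -0.2749  0.2337] yaw 32.1 F [ 1.5  0.9 -0.1] open 0.0603
[-8.44  9.74 10.35] [-0.003  0.001  0.299]
```

```bash
python3 -m jog '[[-2.1,2.4,2,0,0,0.1,75],[-4.2,4.8,4,0,0,0.2,75],[-6.3,7.2,6,0,0,0.299,75],[-8.4,9.7,9,0,0,0.299,75],[-8.4,9.7,10.3,0,0,0.299,75],[-8.4,9.7,10.3,0,0,0.299,75],[-8.4,9.7,10.3,0,0,0.299,75]]' && python3 rel.py && python3 - <<'E'
from h import *
plan(((.482,-.402,.02),15))
E
```

```text
t: 29.85
tool_pos: [0.4809, -0.3997, 0.1274]
tool_rot: [-3.107, -0.408, 0.008]
contact_force: [0.2, -0.3, 0.7]
opening: 0.0601
t 29.9 tcp [ 0.4809 -0.3997  0.1274] yaw 15.0 F [ 0.2 -0.3  0.7] open 0.0601
dot 2806 [402. 163.] [ 0.5343 -0.4953  0.038 ] [ 534.3 -495.4   54.3   29.6   69.4]
dot 259 [261. 197.] [ 0.4817 -0.4016  0.038 ] [ 481.7 -401.8   13.1   11.5   14.7]
dot 2628 [ 73. 239.] [ 0.4069 -0.264   0.038 ] [ 406.4 -262.5   95.8   23.6  -56.2]
dot 164 [269. 315.] [ 0.378  -0.4371  0.038 ] [ 377.9 -437.2   13.3   11.4   33.5]
t 29.9 tcp [ 0.4821 -0.4001  0.1296] yaw 15.0 F [0.4 0.2 0.1] open 0.0601
[-0.03  0.23 10.96] [-0.005  0.002  0.   ]
```

```bash
python3 -m jog '[[0,0.2,3,0,0,0,75],[0,0.2,6,0,0,0,75],[0,0.2,8.5,0,0,0,75],[0,0.2,10.5,0,0,0,75],[0,0.2,10.9,0,0,0,75],[0,0.2,10.9,0,0,0,75]]' 40 && python3 -m jog '[[0,0,0,0,0,0,255],[0,0,0,0,0,0,255],[0,0,0,0,0,0,255],[0,0,0,0,0,0,255],[0,0,0,0,0,0,255],[0,0,0,0,0,0,255]]' 40 && python3 -m jog '[[0,0,-1,0,0,0,255],[0,0,-4,0,0,0,255],[0,0,-8,0,0,0,255],[0,0,-12,0,0,0,255],[0,0,-16,0,0,0,255],[0,0,-19,0,0,0,255],[0,0,-19,0,0,0,255]]' && python3 - <<'E'
from h import *
plan((W(-90,-51,200),87.2))
E
```

```text
t: 30.4
tool_pos: [0.4825, -0.4002, 0.0205]
tool_rot: [-3.109, -0.413, 0.006]
contact_force: [0.1, 0.1, -0.2]
opening: 0.0604
t: 30.9
tool_pos: [0.4841, -0.4015, 0.0234]
tool_rot: [-3.112, -0.413, 0.001]
contact_force: [0.6, 0.8, 6.4]
opening: 0.0289
t: 31.48
tool_pos: [0.487, -0.4049, 0.2244]
tool_rot: [3.104, 0.412, 0.014]
contact_force: [0.4, -1.1, 0.6]
opening: 0.0295
t 31.5 tcp [ 0.487  -0.4049  0.2244] yaw 15.1 F [ 0.4 -1.1  0.6] open 0.0295
[ 17.57 -36.52   2.14] [ 1.500e-02  1.000e-03 -1.258e+00]
```

```bash
python3 -m jog '[[1.4,-3,0,0,0,-0.12,255],[2.9,-6,0,0,0,-0.24,255],[4.3,-9,0,0,0,-0.36,255],[5.8,-12,0,0,0,-0.48,255],[7.2,-15,0,0,0,-0.6,255],[8.7,-18,0,0,0,-0.72,255],[10.1,-21,0,0,0,-0.84,255],[11.6,-24,0,0.015,0,-0.96,255]]' && python3 - <<'E'
from h import *
plan((W(-90,-51,160),87.2))
E
```

```text
t: 32.15
tool_pos: [0.5358, -0.1411, 0.2225]
tool_rot: [-2.565, -1.812, -0.001]
contact_force: [1.3, -0.3, -1.3]
opening: 0.0294
t 32.1 tcp [ 0.5358 -0.1411  0.2225] yaw 70.5 F [ 1.3 -0.3 -1.3] open 0.0294
[13.52 -2.06  6.26] [-0.    -0.001 -0.292]
```

```bash
python3 -m jog '[[3,-0.5,0,0,0,-0.1,255],[6,-1,0,0,0,-0.2,255],[9,-1.5,0,0,0,-0.292,255],[12,-2,1,0,0,-0.292,255],[13.5,-2.1,4,0,0,-0.292,255],[13.5,-2.1,6.2,0,0,-0.292,255],[13.5,-2.1,6.2,0,0,-0.292,255],[13.5,-2.1,6.2,0,0,-0.292,255]]' && python3 - <<'E'
from h import *
plan((W(-90,-51,33),87.2))
E
```

```text
t: 32.82
tool_pos: [0.5598, -0.0066, 0.1592]
tool_rot: [-2.272, -2.164, 0.002]
contact_force: [0.3, -0.4, -0.4]
opening: 0.0289
t 32.8 tcp [ 0.5598 -0.0066  0.1592] yaw 87.2 F [ 0.3 -0.4 -0.4] open 0.0289
[-0.03  0.23 12.62] [-0.004 -0.002  0.   ]
```

```bash
python3 -m jog '[[-0.2,0.2,3,0,0,0,255],[-0.2,0.2,6,0,0,0,255],[-0.2,0.2,9,0,0,0,255],[-0.2,0.2,11.5,0,0,0,255],[-0.2,0.2,12.6,0,0,0,255],[-0.2,0.2,12.6,0,0,0,255],[-0.2,0.2,12.6,0,0,0,255]]' && python3 -m jog '[[0,0,0,0,0,0,110],[0,0,0,0,0,0,110],[0,0,0,0,0,0,110],[0,0,0,0,0,0,110]]' && python3 -m jog '[[0,0,-3,0,0,0,110],[0,0,-7,0,0,0,110],[0,0,-11,0,0,0,110],[0,0,-15,0,0,0,110],[0,0,-19,0,0,0,165],[0,0,-21,0,0,0,165],[0,0,-21,0,0,0,165]]' && python3 - <<'E'
from h import *
plan((W(-5.4,23,200),87.2))
im=get_image('scene'); save(im,'sc2.png',(80,130,440,330),2.2)
E
```

```text
t: 33.4
tool_pos: [0.5627, -0.0092, 0.0351]
tool_rot: [-2.275, -2.165, -0.0]
contact_force: [-0.2, 0.7, -0.5]
opening: 0.0291
t: 33.73
tool_pos: [0.5635, -0.0094, 0.0363]
tool_rot: [2.276, 2.166, 0.002]
contact_force: [-2.5, 0.2, 1.1]
opening: 0.0485
t: 34.32
tool_pos: [0.567, -0.01, 0.2551]
tool_rot: [2.267, 2.158, 0.016]
contact_force: [0.7, 0.2, 0.2]
opening: 0.0297
t 34.3 tcp [ 0.567  -0.01    0.2551] yaw 87.2 F [0.7 0.2 0.2] open 0.0297
[7.71 7.82 5.63] [ 0.016  0.    -0.001]
```

View pics/sc2.png

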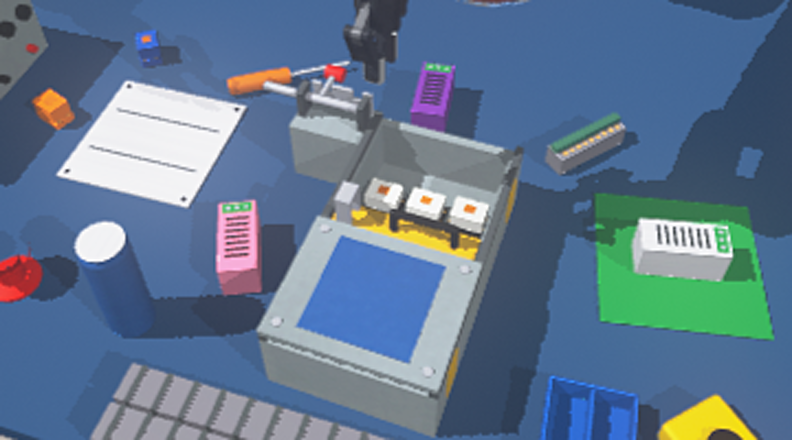

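Relays sit at (385,195), (427,202) and (470,210) px inside the chest. The plate is empty and the PSU is on the mat at (680,250). Now shut the hatch.

```bash
python3 -m jog '[[3,3,1,0,0,0,180],[6,6,3,0,0,0,180],[7.7,7.8,5.5,0.016,0,0,180],[7.7,7.8,5.5,0.016,0,0,180],[7.7,7.8,5.5,0.016,0,0,180],[7.7,7.8,5.5,0.016,0,0,180]]' 40 && python3 - <<'E'
from h import *
plan((W(-5.4,23,116),87.2))
im=get_image('wrist');c=calibration('wrist')
print(proj(c,[W(-5,-12,118),W(-5,23,118),W(-5,58,118)]).round(0)); hsv=cv2.cvtColor(im,cv2.COLOR_RGB2HSV)
save(im,'w8.png',(150,80,400,300),2.6)
E
```

```text
t: 34.87
tool_pos: [0.6471, 0.0631, 0.1955]
tool_rot: [-2.271, -2.162, 0.009]
contact_force: [0.2, 0.5, 1.1]
opening: 0.0254
t 34.9 tcp [0.6471 0.0631 0.1955] yaw 87.2 F [0.2 0.5 1.1] open 0.0254
[0.01 0.33 7.94] [-0.008  0.    -0.   ]
[[263. 245.]
 [263. 203.]
 [263. 156.]]
```

View pics/w8.png

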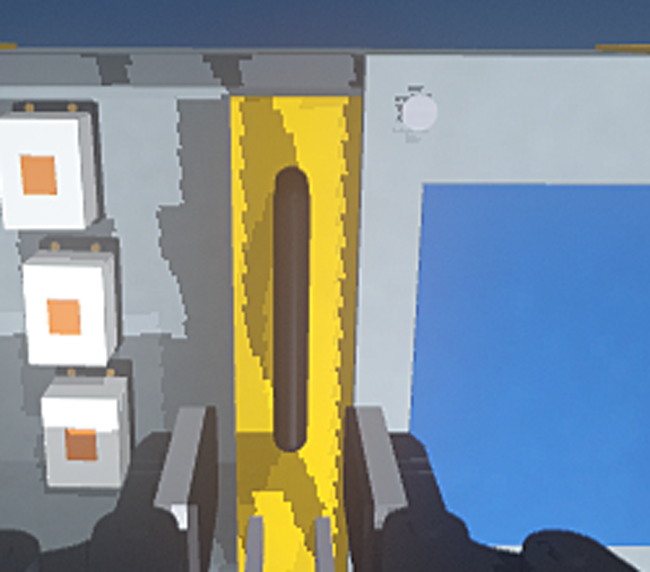

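The bar is at (291,310) px of the crop, as predicted. Close on it.

```bash
python3 -m jog '[[0,0.3,3,-0.008,0,0,180],[0,0.3,5.5,-0.008,0,0,180],[0,0.3,7.3,-0.008,0,0,180],[0,0.3,7.9,-0.008,0,0,180],[0,0.3,7.9,-0.008,0,0,180]]' && python3 -m jog '[[0,0,0,0,0,0,255],[0,0,0,0,0,0,255],[0,0,0,0,0,0,255],[0,0,0,0,0,0,255],[0,0,0,0,0,0,255]]' 40 && python3 -m jog '[[0,-2,0,0,0,0,255],[0,-4,0,0,0,0,255],[0,-6,0,0,0,0,255],[0,-8,0,0,0,0,255],[0,-10,0,0,0,0,255],[0,-12,0,0,0,0,255],[0,-13.5,0,0,0,0,255],[0,-14.1,0,0,0,0,255]]' && python3 -m jog '[[0,-0.2,0,0,0,0,255],[0,-0.3,0,0,0,0,255],[0,-0.3,0,0,0,0,255]]'
```

```text
t: 35.33
tool_pos: [0.6491, 0.0619, 0.1181]
tool_rot: [2.276, 2.163, 0.002]
contact_force: [-0.0, -0.6, 0.2]
opening: 0.025
t: 35.75
tool_pos: [0.6495, 0.0614, 0.1208]
tool_rot: [2.275, 2.162, 0.002]
contact_force: [-6.2, -1.9, 5.9]
opening: 0.0078
t: 36.42
tool_pos: [0.5093, 0.0685, 0.121]
tool_rot: [2.271, 2.159, 0.009]
contact_force: [19.8, -1.0, -19.9]
opening: 0.0077
t: 36.67
tool_pos: [0.5093, 0.0685, 0.121]
tool_rot: [2.267, 2.154, 0.02]
contact_force: [13.7, -0.0, -15.2]
opening: 0.0078
```

```bash
python3 -m jog '[[0,0,0,0,0,0,165],[0,0,0,0,0,0,165],[0,0,0,0,0,0,165],[0,0,-3,0,0,0,165],[0,0,-6,0,0,0,165],[0,0,-10,0,0,0,165],[0,0,-12,0,0,0,165]]' && python3 - <<'E'
from h import *
plan((W(-195,-160,215),177.2))
c=calibration('wrist');im=get_image('wrist');hsv=cv2.cvtColor(im,cv2.COLOR_RGB2HSV); H,S,V=[hsv[:,:,i].astype(int) for i in range(3)]
print(proj(c,[W(-145,-12,118),W(-145,58,118)]).round(0)); 
u=slice(150,230); print([ (r,(lambda k:(k.min(),k.max()) if len(k) else None)(np.nonzero(V[r,230:300]<110)[0]+230)) for r in (130,150,170,190)])
E
```

```text
t: 37.25
tool_pos: [0.5087, 0.0688, 0.2469]
tool_rot: [2.263, 2.151, 0.028]
contact_force: [0.6, -0.5, 1.1]
opening: 0.03
t 37.2 tcp [0.5087 0.0688 0.2469] yaw 87.1 F [ 0.6 -0.5  1.1] open 0.03
[-18.19  -4.89   3.06] [ 0.021  0.021 -1.573]
[[257. 219.]
 [257. 144.]]
[(130, (np.int64(234), np.int64(234))), (150, (np.int64(234), np.int64(259))), (170, (np.int64(249), np.int64(259))), (190, (np.int64(235), np.int64(259)))]
```

```bash
python3 -m jog '[[-2,-0.6,0,0,0,-0.12,130],[-4,-1.2,0,0,0,-0.24,130],[-6,-1.8,0,0,0,-0.36,130],[-8,-2.4,0,0,0,-0.48,130],[-10,-3,0,0,0,-0.6,130],[-12,-3.5,0,0,0,-0.72,130],[-14,-4,0,0,0,-0.84,130],[-16,-4.5,1,0.021,0.021,-0.96,130]]' && python3 - <<'E'
from h import *
plan((W(-195,-160,215),177.2))
E
```

```text
t: 37.97
tool_pos: [0.4583, -0.0898, 0.2422]
tool_rot: [1.008, 2.967, 0.015]
contact_force: [-0.1, -0.1, 0.9]
opening: 0.0421
t 38.0 tcp [ 0.4583 -0.0898  0.2422] yaw 142.5 F [-0.1 -0.1  0.9] open 0.0421
[-0.71 -2.09  2.69] [ 0.01   0.008 -0.606]
```

```bash
python3 -m jog '[[-0.7,-2,1,0,0,-0.12,130],[-0.7,-2.1,2.6,0,0,-0.24,130],[-0.7,-2.1,2.6,0,0,-0.36,130],[-0.7,-2.1,2.6,0,0,-0.48,130],[-0.7,-2.1,2.7,0.01,0.008,-0.606,130],[-0.7,-2.1,2.7,0.01,0.008,-0.606,130],[-0.7,-2.1,2.7,0.01,0.008,-0.606,130]]' && python3 - <<'E'
from h import *
plan((W(-195.5,-160,114),177.2))
c=calibration('wrist');im=get_image('wrist');save(im,'w9.png',(100,120,400,330),2.5);hsv=cv2.cvtColor(im,cv2.COLOR_RGB2HSV); H,S,V=[hsv[:,:,i].astype(int) for i in range(3)]
for a,ce,mm in blobs(((H<4)|(H>176))&(S>170)&(V>60),100): print(a,ce.round(0),rect(c,mm,.115))
E
```

```text
t: 38.55
tool_pos: [0.4515, -0.1105, 0.2153]
tool_rot: [0.081, 3.14, 0.0]
contact_force: [0.6, 0.2, 0.0]
opening: 0.042
t 38.5 tcp [ 0.4515 -0.1105  0.2153] yaw 177.0 F [0.6 0.2 0. ] open 0.042
[ 0.07 -0.   10.13] [ 0.     0.001 -0.003]
673 [259. 194.] [ 449.7 -109.7   24.2   18.6   87. ]
```

View pics/w9.png

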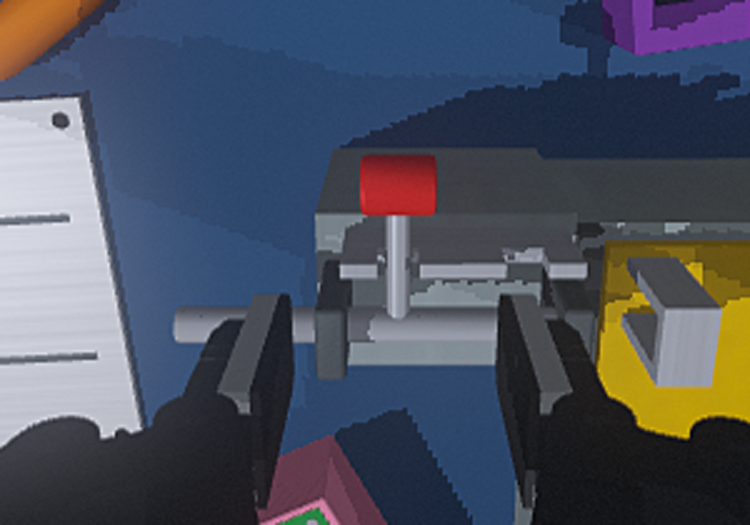

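The handle is in the drawn notch, with the knob at (398,185) px and centred between the jaws. The hatch staple is back in line with the rod. Grip and lift.

```bash
python3 -m jog '[[0.1,0.05,3,0,0,0,130],[0.1,0.05,6,0,0,0,130],[0.1,0.05,8.5,0,0,0,130],[0.1,0.05,9.8,0,0,0,130],[0.1,0.05,10.1,0,0,0,130],[0.1,0.05,10.1,0,0,0,130]]' 30 && python3 -m jog '[[0,0,0,0,0,0,255],[0,0,0,0,0,0,255],[0,0,0,0,0,0,255],[0,0,0,0,0,0,255],[0,0,0,0,0,0,255],[0,0,0,0,0,0,255]]' 30 && python3 -m jog '[[-0.1,0,-0.9,0,0,0,255],[-0.22,0,-1.5,0,0,0,255],[-0.5,0,-2.2,0,0,0,255],[-0.87,0,-2.8,0,0,0,255],[-1.3,0,-3.35,0,0,0,255],[-1.8,0,-3.85,0,0,0,255],[-2.1,0,-4.05,0,0,0,255],[-2.1,0,-4.05,0,0,0,255]]' && python3 - <<'E'
from h import *
plan((W(-145-50*np.cos(.95),-118,115+50*np.sin(.95)),177.2))
E
```

```text
t: 39.1
tool_pos: [0.45, -0.1096, 0.1134]
tool_rot: [-0.083, -3.14, -0.002]
contact_force: [0.1, -0.2, -0.5]
opening: 0.0419
t: 39.6
tool_pos: [0.4509, -0.1096, 0.115]
tool_rot: [0.084, 3.139, 0.002]
contact_force: [-0.6, 3.5, 5.9]
opening: 0.0235
t: 40.27
tool_pos: [0.4721, -0.1106, 0.1562]
tool_rot: [0.083, 3.14, 0.002]
contact_force: [-2.9, 2.1, -1.3]
opening: 0.0232
t 40.3 tcp [ 0.4721 -0.1106  0.1562] yaw 177.0 F [-2.9  2.1 -1.3] open 0.0232
[-0.01  4.11  0.06] [ 0.002  0.    -0.004]
```

```bash
python3 -m jog '[[0,0.8,0,0,0,0,255],[0,1.6,0,0,0,0,255],[0,2.4,0,0,0,0,255],[0,3.2,0,0,0,0,255],[0,3.9,0,0,0,0,255],[0,4.2,0,0,0,0,255],[0,4.4,0,0,0,0,255],[0,4.4,0,0,0,0,255]]' && python3 - <<'E'
from h import *
plan((W(-145-50*np.cos(.95),-118,115+50*np.sin(.95)),177.2))
E
```

```text
t: 40.93
tool_pos: [0.4745, -0.068, 0.1565]
tool_rot: [0.082, 3.14, -0.006]
contact_force: [-1.2, -8.1, -4.6]
opening: 0.0231
t 40.9 tcp [ 0.4745 -0.068   0.1565] yaw 177.0 F [-1.2 -8.1 -4.6] open 0.0231
[ 0.01 -0.16  0.08] [-0.004  0.001 -0.003]
```

```bash
python3 -m jog '[[0.3,0.05,0.2,0,0,0,255],[0.8,0.05,0.7,0,0,0,255],[1.23,0.05,1.25,0,0,0,255],[1.6,0.05,1.85,0,0,0,255],[1.88,0.05,2.55,0,0,0,255],[2.0,0.05,3.15,0,0,0,255],[2.1,0.05,4.1,0,0,0,255],[2.1,0.05,4.1,0,0,0,255]]' && python3 -m jog '[[0,0,0,0,0,0,130],[0,0,0,0,0,0,130],[0,0,0,0,0,0,130],[0,0,-3,0,0,0,130],[0,0,-6,0,0,0,130],[0,0,-10,0,0,0,130],[0,0,-10,0,0,0,130]]' && python3 - <<'E'
from h import *
plan()
c=calibration('wrist');im=get_image('wrist');save(im,'w10.png',(100,110,420,330),2.4);hsv=cv2.cvtColor(im,cv2.COLOR_RGB2HSV); H,S,V=[hsv[:,:,i].astype(int) for i in range(3)]
for a,ce,mm in blobs(((H<4)|(H>176))&(S>170)&(V>60),100): print(a,ce.round(0),rect(c,mm,.115))
E
```

```text
t: 41.6
tool_pos: [0.4544, -0.0672, 0.1165]
tool_rot: [0.082, 3.137, -0.009]
contact_force: [-4.1, -4.8, 3.8]
opening: 0.0235
t: 42.18
tool_pos: [0.4581, -0.0674, 0.2256]
tool_rot: [0.081, 3.123, -0.014]
contact_force: [0.2, -0.3, 0.8]
opening: 0.0419
t 42.2 tcp [ 0.4581 -0.0674  0.2256] yaw 177.0 F [ 0.2 -0.3  0.8] open 0.0419
667 [258. 183.] [451.5 -67.7  24.1  19.9  87.1]
```

View pics/w10.png

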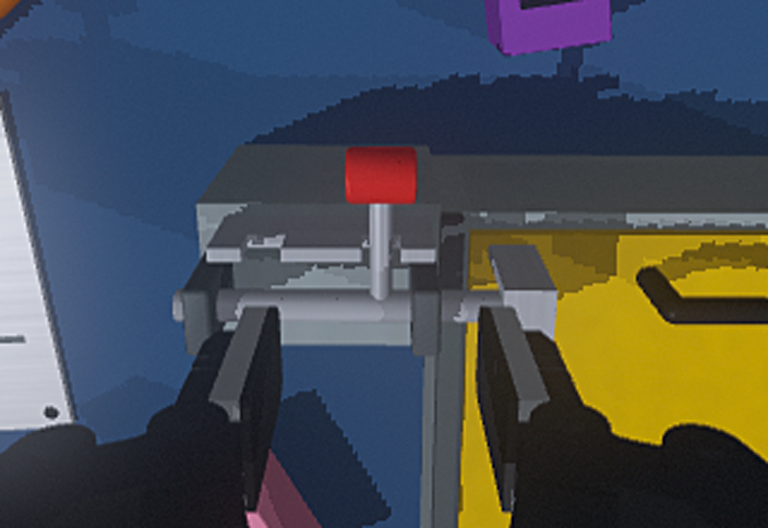

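The knob reads (0.4515, −0.0677), against (0.452, −0.0674) at the start. The rod runs into the staple at (510,305) px and the handle is down in its notch. One last overall look after retreating.

```bash
python3 -m jog '[[1,0,-3,0,0,0,130],[3,0,-6,0,0,0,130],[4,0,-9,0,0,0,130],[4,0,-10,0,0,0,130],[4,0,-10,0,0,0,130],[4,0,-10,0,0,0,130]]' && python3 - <<'E'
from h import *
plan()
im=get_image('scene'); save(im,'sc3.png',(80,130,440,330),2.2)
a=cv2.imread('raw_scene.png')[:,:,::-1]
c=calibration('scene')
for n,q in(('before',a),('after',im)):
    hsv=cv2.cvtColor(np.ascontiguousarray(q),cv2.COLOR_RGB2HSV); H,S,V=[hsv[:,:,i].astype(int) for i in range(3)]
    for nm,m,z in(('orange',(abs(H-12)<6)&(S>150)&(V>150),.015),('term',(abs(H-75)<15)&(S>70)&(V>50)&(V<140),.038),('red',((H<4)|(H>176))&(S>170)&(V>120),.115),('yel',(abs(H-24)<4)&(S>170)&(V>120),.09)):
        for s,ce,mm in blobs(m,30): 
            if 80<ce[0]<440 and 130<ce[1]<330: print(n,nm,s,ce.round(1),rect(c,mm,z))
E
```

```text
t: 42.73
tool_pos: [0.4159, -0.064, 0.3208]
tool_rot: [0.081, 3.127, -0.012]
contact_force: [0.8, -0.4, -0.4]
opening: 0.042
t 42.7 tcp [ 0.4159 -0.064   0.3208] yaw 177.0 F [ 0.8 -0.4 -0.4] open 0.042
before orange 173 [197.4 165.9] [ 393.7 -252.5   86.4   29.6  -56.6]
before orange 186 [103.9 178.9] [ 530.7 -506.3   76.9   40.2   65.6]
before term 70 [345.8 190.9] [385.2 211.2 110.   15.1 -41.1]
before red 36 [245.9 165.8] [452.  -69.9  24.8  19.6  17.9]
before red 377 [ 86.  256.3] [ 842.6 -323.8   55.2   52.2   53.5]
before yel 1696 [275.7 223.4] [575.7  43.9 166.2 164.9  -3. ]
after orange 172 [197.4 165.9] [ 393.7 -252.5   86.4   29.6  -56.6]
after orange 185 [103.9 178.9] [ 530.7 -506.3   76.9   40.2   65.6]
after term 72 [345.4 190.6] [385.9 211.9 109.8  15.1 -43.9]
after term 160 [416.2 250.9] [545.2 406.4  46.2  35.8  11.1]
after red 37 [245.7 165.7] [451.6 -69.8  21.9  21.2   0.6]
after red 376 [ 86.1 256.4] [ 842.6 -323.8   55.2   52.2   53.5]
after yel 3034 [272.9 216.5] [575.5  43.8 166.7 165.2  -2.8]
```

View pics/sc3.png

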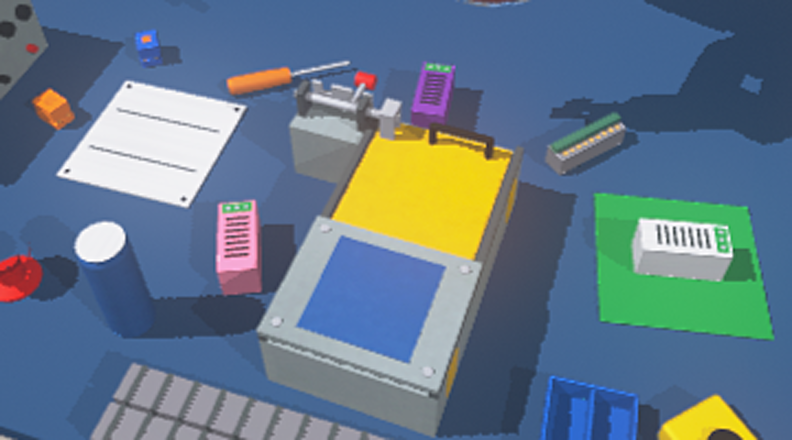

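The hatch is shut and bolted, the plate is empty, the PSU is on the mat, and the screwdriver and terminal strip have not moved. I'm handing in.

```bash
python3 -c "from station import finish_job; print(finish_job())"
```

```text
the job is handed in; nothing more can be done
None
```

The job is done and handed in at about 43 s of robot time, out of the 210 s allowed. I moved the aluminium power supply to the mat, drew the bolt and opened the hatch. All three white relays from the plate went into the chest, and I then shut the hatch and bolted it again.

What the last checks showed:
- **Bolt:** the knob was back within about 1 mm of where it started. The rod was through the staple and the handle was down in its notch.
- **Hatch:** the yellow area's position matched its starting reading to within about 0.2 mm.
- **Power supply:** it is standing near the middle of the mat.
- **Relays:** the plate is empty, and all three were seen inside the chest before I shut the hatch.
- **Bench items:** the screwdriver had not moved. The terminal strip's centre read under 1 mm different and its angle about 3° different. That reading comes from only about 70 pixels, and I never went near the strip.

None of the checks failed. One move toward the second relay went the wrong way: the open gripper came over the screwdriver at about 0.11 m and touched nothing. Neither the knocked relay nor the slackened grip showed up at any of my checks.

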